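Re-divide the desk tray and put the stationery away

ROBOT

A 7-joint arm with a two-finger parallel gripper is mounted at the origin on a cart in front of the work surface, level with it; the furniture and walls round the work are solid. World frame = base frame: x ahead of the robot, y to its left, z up, the work surface at z = 0. Lengths are in mm, angles in rad, forces in N, time in s.
With the tool pointing down it reaches from about 400 to 925 mm from the base axis. Payload 5.6 kg.
Tool frame: the origin (TCP) lies at the very end of the fingers, on their centre line; the grasp point (between the pads) lies ctrl.grasp_offset behind it (ctrl.grasp_offset is the distance from the TCP to the grasp point, in mm); z points along the fingers, y is the line along which they close (so a half turn about z gives the same grasp; the last joint's range is limited). The gripper opens to 85 mm and grips with 20 to 120 N. Pads are 22 mm wide; open, the fingers measure 114 mm over their backs; the gripper's body (76 mm by 85 mm) begins 54 mm behind the grasp point. The pads swing forward as they close: fully open they stand 13 mm farther back than shut.
Start: joints at [-1.214, 0.468, -0.012, 1.603, 0.006, 1.071, -0.056], TCP at [253.042, 598.73, 231.29] pointing down, gripper open.
Joint ranges: [-2.53, 2.53], [-0.31, 2.02], [-1.57, 1.55], [0.28, 2.44], [-1.29, 4.43], [0.15, 1.84], [-2.92, 2.92]. Speed limits (rad/s): [2.57, 2.57, 3.14, 3.14, 3.14, 3.14, 3.14].

INTERFACE

Orientations are given as a rotation vector (axis times angle).
In Python, from station import readout, imaging, workorder, ctrl gives the robot as it stands. The module is installed in compiled form; this text tells all that it offers.
- The arm moves only by the tool apply_moves, never from a script. Its arguments are lists of equal length, an entry for each row: "slide": the shift along the world's x, y, z in mm, a list of three; "turn": the turn about the world's z in degrees; "fingers": the finger opening in mm, from 0 to 85.4. In form: {"slide": [[x, y, z], ...], "turn": [turn, ...], "fingers": [fingers, ...]}. A call has 1 to 5 rows; each row shifts and turns the commanded pose from where the row before left it; what a row does not reach is not made up. A row lasts 1/12 s, in which the tool goes at most 41.7 mm and 7.16 degrees, less where a joint would pass 70% of its speed; a pose out of reach is approached as far as the arm can. A call is refused whole if a number of a shift passes 41.7 or a number of a turn 7.16, either way. A call with a gripper value outside its range is refused whole. The fingers move at their own pace and stop on an object; "force" is the grip in N (left out, the last holds). Time passes only in rows, so rows that do not move let the fingers close. It gives the time, the measured TCP pose, the force, the opening and the grip force at its end, in the units of the state.
- readout.get_obs(): the state, without advancing time (a new reading comes with each control period).
- imaging.capture(name): name is "side" or "top"; returns the picture (400x640x3 uint8, red, green, blue); there is no depth.
- imaging.calibration(name): a dict with "K" (3x3 intrinsics, pixels), "k1" (the pictures are not rectified: a ray, as slopes to the right and down, at radius r is drawn at 1 + k1 r^2 times it, then the intrinsics apply), "position" and "rotation" of the camera in the world. Camera axes: x right, y down, z forward; pixel columns grow to the right and rows downward; lengths in mm; the calibration is good to about 2 mm. A picture is of the moment at which its call begins. calibration takes no time and is no camera call.
- workorder.job_done(): hands the job in; it is judged then, once.
The state is a dict: "time_s": time; "qpos": joint angles; "joint_velocities": joint speeds; "joint_efforts": joint torques, N m; "tool_pos": TCP position; "orientation": TCP orientation; "ft_force": force on the tool from outside, world axes, zero at the start; "moment": the same for the moment, N m; "width": finger opening in mm; "grip_force": force on a finger pad.
Only numpy, scipy, OpenCV 4.12 (cv2) and the standard library are available. Lean on these libraries where they do the work, as an engineer would, in place of code of your own. Each camera call takes 0.05 s, during which the arm holds its last target. There are 200 camera calls.

TASK

Set up the desk tray for what lies on the wooden riser: draw the stop pin out of its bore and park it hanging in the notch of the fork, then slide the two dividers so that the compartment at the first divider's end (the robot's left) is longer than the longest pens (145 mm), the middle one longer than the binder clip (86 mm) and the last still longer than the stamp's foot (46 mm), each with some millimetres to spare, whatever is there today. Put the pens and the highlighter in the first compartment and the power adapter and binder clip in the middle one, all lying flat on the tray floor lengthwise with the tray, and stand the stamp upright in the last; leave the tub of wipes on the riser where it stands.

Things in the scene. Friction and masses are not known exactly. Their poses are not given: they have to be found in the camera images.
- desk_tray: grey open tray, fixed, 34 mm high. On a wooden riser whose top is at world z = 0.11. Origin on the riser under its middle; x across it (away from the robot), y along it (to the left), z up. Inside 156 mm (x) by 345 mm (y): end walls' inner faces at y = +-0.1725; inner floor at z = 0.004; walls 4 mm. Before its -x wall: a boss with the bore (y = 0.0475), a fork with the parking notch (y = -0.105)
- divider_1 (a joint): slide of the first white divider (nearer the tray's +y end, with an ear out over the front wall), 0 to 0.135 m, grows towards the tray's -y. Its middle is 0.080 m + this value from the inner face of the +y end wall. About 1.5 N to slide; stays where left. While the pin is in its bore the ear strikes it and this cannot pass about 0.036
- divider_2 (a joint): slide of the second white divider (nearer the -y end, no ear), 0 to 0.098 m; grows towards -y of the tray. Its middle is 0.222 m + this value from the inner face of the +y end wall. Free to slide, about 1.5 N
- divider_1_tab (a point): middle of the top of the first divider's pull tab, 62 mm above the riser, at tray x = 0; axes as the tray. The tab is 30 mm wide (x), 12 mm thick (y), 32 to 62 mm above the riser; below it the divider is a plate 6 mm thick and 34 mm high right across the tray. The ear is a bar 10 mm wide, 38 to 44 mm above the riser, out to tray x = -0.105
- divider_2_tab (a point): the same point on the second divider's pull tab (same sizes). Axes as the tray
- stop_pin: loose pin, 40 g: steel shaft 8 mm thick, 44 mm long; above it a black collar 24 mm across, 4 mm high; above that a black knob 18 mm across, 28 mm high. Origin on the axis under the collar, z towards the knob (shaft foot at z = -0.044, knob z = 0.004 to 0.032). At the start it stands with its foot 31 mm down the bore, the collar 13 mm above the boss
- bore_mouth (a point): middle of the mouth of the pin's bore, on the top of the boss, 34 mm above the riser (the bore is 11 mm wide, 31 mm deep)
- notch_seat (a point): middle of the parking notch at the fork's top, 52 mm above the riser; axes as the tray. Two prongs 6 mm thick leave a slot 13 mm wide, open at the front (-x, 17 mm from here), closed at the back (+x, 11 mm from here), nothing below but the riser. The pin's shaft enters sideways from the front or straight down; the collar rests on the prongs
- green_pen: plastic pen, 145 mm long, 12 mm wide, 9 mm high, lying (its origin reads 8 mm high if it has rolled over); may be absent. Origin under its middle, y along it
- blue_pen: plastic pen, 145 mm long, 12 mm wide, 9 mm high, lying (its origin reads 8 mm high if it has rolled over); may be absent. Origin under its middle, y along it
- highlighter: thick highlighter pen, 120 mm long, 16 mm wide, 18 mm high, lying; may be absent. Origin under its middle, y along it
- power_brick: black mains adapter, 85 mm long, 46 mm wide, 30 mm high, about 0.15 kg, lying; may be absent. Origin under its middle, y along its length
- binder_clip: black spring binder clip with wire handles, lying, 86 mm long over the flat wires, its body 32 by 32 mm and 17 mm high in the middle; may be absent. Origin under its middle, y along its length
- rubber_stamp: rubber hand stamp standing on its foot, 78 mm high: foot 32 mm (x) by 46 mm (y) by 32 mm high, above it a round knob at most 32 mm across up to 78 mm. Origin under its middle, z up
- pads_tub: white tub with a blue lid, 55 mm across, 80 mm high, loose on the riser in front of the tray's left end, a bystander; origin under its middle
Mind the look-alikes: they are no part of the job. What is shaped like the power_brick but purple is not meant.

How it is judged:
By the outcome, as a careful person would: the job done as asked, in the order asked, and still so for the second after the job is handed in, with the robot touching nothing.
Of green_pen, blue_pen, highlighter only 2 to 3 are there at a start; the rules pass over those that are not, and their reading is None.
Of power_brick, binder_clip only 1 to 2 are there at a start; the rules pass over those that are not, and their reading is None.
At some moment in a run one of green_pen, blue_pen, highlighter, power_brick, binder_clip may be knocked a few centimetres aside while the robot is not near it.
It also fails if it takes over 208 s, if anything falls off the work surface, if the arm or the gripper's body presses on something with over 40 N, if the wrist force passes 120 N, or if a joint passes its speed limit or range.

## Working session

There is one attempt and no reset: what is moved stays moved. The work goes in short steps, Python scripts to look and compute and a tool call to move; the robot and the scene stay as the last step left them, time stands still between calls to the robot, and variables do not carry over. Pictures are saved under pics/ and viewed, at most 14 in all, crops included, and the job is handed in when it is done.

Besides the shell and the picture viewer there is one more tool, called after "Call:" as name(argument=value, ...), one argument or row to a line, values as JSON. apply_moves: Moves the arm, as the interface text tells. Its arguments: {"type":"object","properties":{"slide":{"type":"array","items":{"type":"array","items":{"type":"number"}}},"turn":{"type":"array","items":{"type":"number"}},"fingers":{"type":"array","items":{"type":"number"}},"force":{"type":"number"}},"required":["slide","turn","fingers"]}

```bash
mkdir -p pics
python3 - <<'E'
from station import readout, imaging, workorder, ctrl
import cv2
print(readout.get_obs(), ctrl.grasp_offset)
for n in("side","top"):
    im=imaging.capture(n); cv2.imwrite(f"pics/{n}0.png",im[:,:,::-1])
    c=imaging.calibration(n); print(n,c)
E
```

```text
{'time_s': 0.0, 'qpos': array([-1.21398991,  0.46841807, -0.01163256,  1.60363719,  0.0060161 ,
        1.07141101, -0.05632196]), 'joint_velocities': array([ 0.00010245, -0.00093165,  0.00049249, -0.00065213, -0.00065961,
        0.00028093, -0.00116168]), 'joint_efforts': array([-2.76066419e-05, -5.32387090e+01,  2.17990513e-02, -2.51298827e+01,
        1.15348416e-02,  8.00235488e-03, -6.64068651e-06]), 'tool_pos': array([252.83449913, 598.19022098, 230.30620574]), 'orientation': array([-6.23871763e-01, -3.07877870e+00,  2.86391460e-03]), 'ft_force': array([-0.07265668, -0.15010461, -0.7875466 ]), 'moment': array([ 0.04636639, -0.03839822, -0.01275694]), 'grip_force': 0.0, 'width': 85.06500447450992} 18.700000000000003
side {'K': array([[388.81321802,   0.        , 318.24991114],
       [  0.        , 388.81321802, 196.42789695],
       [  0.        ,   0.        ,   1.        ]]), 'k1': 0.02578859043990349, 'position': array([ 161.44058721, 1055.21252126,  644.87594369]), 'rotation': array([-0.48843498,  2.52533466, -1.44633323])}
top {'K': array([[490.25599671,   0.        , 323.60694901],
       [  0.        , 490.25599671, 200.56968019],
       [  0.        ,   0.        ,   1.        ]]), 'k1': -0.008754312024289296, 'position': array([ 335.71626373,  192.30417298, 1661.73274271]), 'rotation': array([-2.13239385,  2.17530031, -0.11479234])}
```

View pics/top0.png

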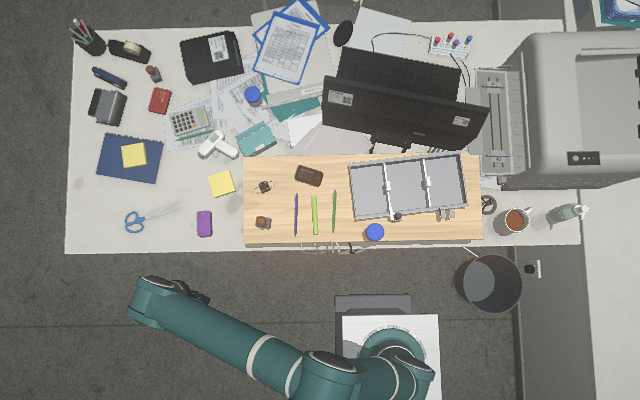

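View pics/side0.png

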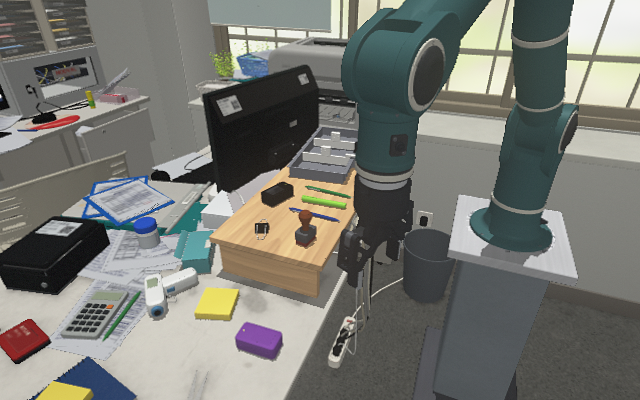

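```bash
cat > h.py <<'E'
import numpy as np, cv2
from scipy.spatial.transform import Rotation as Ro
from station import readout, imaging, workorder, ctrl
def cal(n):
    c=imaging.calibration(n); return c['K'],np.array([c['k1'],0,0,0,0.]),np.array(c['position']),Ro.from_rotvec(c['rotation']).as_matrix()
def ray(n,uv):
    K,d,p,R=cal(n); q=cv2.undistortPoints(np.array(uv,float).reshape(-1,1,2),K,d).reshape(-1,2)
    return p,np.c_[q,np.ones(len(q))]@R.T
def plane(n,uv,z):
    p,r=ray(n,uv); return p+r*((z-p[2])/r[:,2])[:,None]
def proj(n,P):
    K,d,p,R=cal(n); return cv2.projectPoints(np.array(P,float).reshape(-1,1,3),Ro.from_matrix(R.T).as_rotvec(),-R.T@p,K,d)[0].reshape(-1,2)
def tri(a,b):
    "top pixel a, side pixel b -> point, gap"
    p,r=ray('top',[a]);q,s=ray('side',[b]);r=r[0];s=s[0]
    t=np.linalg.lstsq(np.c_[r,-s],q-p,rcond=None)[0]
    A=p+t[0]*r;B=q+t[1]*s; return (A+B)/2,np.linalg.norm(A-B)
def snap(name,n):
    im=imaging.capture(n)[:,:,::-1].copy(); cv2.imwrite(f'pics/{name}.png',im); return im
def crop(im,name,x0,y0,x1,y1,s):
    cv2.imwrite(f'pics/{name}.png',cv2.resize(im[y0:y1,x0:x1],None,fx=s,fy=s,interpolation=cv2.INTER_CUBIC))
E
python3 - <<'E'
from h import *
t=cv2.imread('pics/top0.png');s=cv2.imread('pics/side0.png')
crop(t,'topc',340,140,490,252,5)
crop(s,'sidec',205,120,365,260,4)
print(plane('top',[[243,155],[468,153],[483,237],[244,243]],110).round(1))
print(proj('top',[0,0,0]))
E
```

```text
[[ 675.5  468.   110. ]
 [ 666.1 -256.8  110. ]
 [ 395.8 -289.3  110. ]
 [ 391.8  464.7  110. ]]
[[391.15720882 361.01146054]]
```

View pics/topc.png

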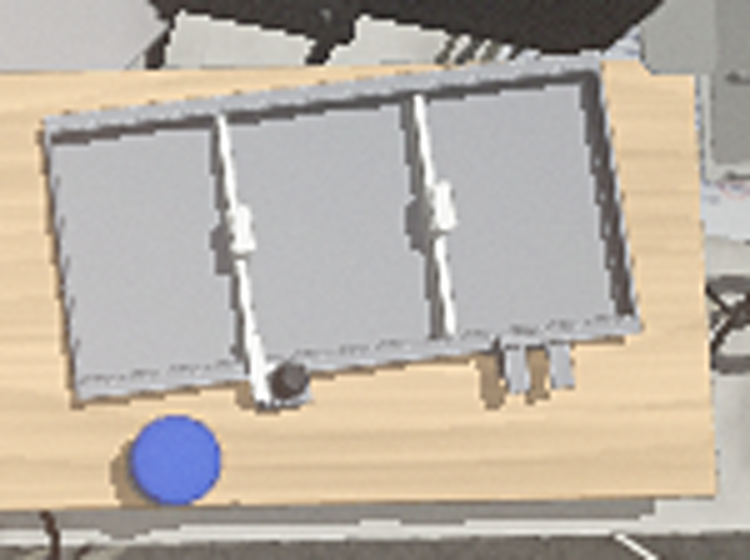

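View pics/sidec.png

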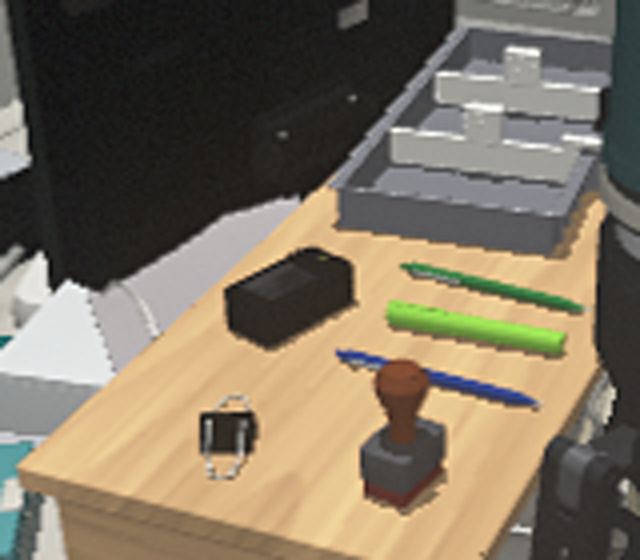

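Run:
```python
from h import *
T=lambda a:np.array(a)/5+[340,140]
S=lambda a:np.array(a)/4+[205,120]
c=plane('top',T([[44,124],[600,62],[640,327],[78,402]]),144)
print('corners',c.round(1)); m=c.mean(0)
print('mid',m, np.linalg.norm(c-np.roll(c,-1,0),axis=1))
for a,b in((1,0),(2,3)): v=c[b]-c[a]; print('yaw +y',np.degrees(np.arctan2(-v[0],v[1])))
for a,b in((0,3),(1,2)): v=c[a]-c[b]; print('yaw +x',np.degrees(np.arctan2(v[1],v[0])))
for nm,a,b in(('nearL',[44,124],[338,188]),('stamp top',[0,0],[0,0])):
    if a!=[0,0]: print(nm,tri(T(a),S(b)))
print('tab1',plane('top',T([[243,230]]),172),'tab2',plane('top',T([[444,206]]),172))
print('tabtri1',tri(T([243,230]),S([483,107])),'2',tri(T([444,206]),S([521,50])))
print('knob',plane('top',T([[290,380]]),189),'tub',plane('top',T([[175,460]]),190))
print('prongs tips',plane('top',T([[517,393],[563,388],[515,345],[557,345]]),162))
# objects
t=cv2.imread('pics/top0.png'); hsv=cv2.cvtColor(t,cv2.COLOR_BGR2HSV)
def blobs(n,img,lo,hi,roi,z,amin=15):
    x0,y0,x1,y1=roi; mk=cv2.inRange(cv2.cvtColor(img,cv2.COLOR_BGR2HSV)[y0:y1,x0:x1],lo,hi)
    k,l,st,ce=cv2.connectedComponentsWithStats(mk)
    for i in range(1,k):
        if st[i,4]<amin: continue
        ys,xs=np.nonzero(l==i); P=plane(n,np.c_[xs+x0,ys+y0],z)[:,:2]
        cc,sz,an=cv2.minAreaRect(P.astype(np.float32)); e,V=np.linalg.eigh(np.cov(P.T)); 
        print(n,st[i,4],'px',(ce[i]+[x0,y0]).round(1),'mean',P.mean(0).round(1),'rect',np.round(cc,1),np.round(sz,1),'axis deg from y',np.degrees(np.arctan2(-V[0,1],V[1,1])).round(1))
R=(246,160,348,240)
print('dark');blobs('top',t,(0,0,0),(179,255,75),R,135)
print('green');blobs('top',t,(32,90,60),(85,255,255),R,118)
print('blue');blobs('top',t,(105,60,40),(140,255,255),R,118)
s=cv2.imread('pics/side0.png'); R=(240,180,360,250)
print('SIDE green');blobs('side',s,(32,90,60),(85,255,255),R,118)
print('blue');blobs('side',s,(105,60,40),(140,255,255),R,118)
print(Ro.from_rotvec(readout.get_obs()['orientation']).as_matrix().round(3))
crop(t,'topo',244,158,350,238,7)
```

```text
corners [[ 629.3  128.6  144. ]
 [ 661.3 -221.9  144. ]
 [ 493.3 -237.9  144. ]
 [ 453.7  111.9  144. ]]
mid [559.40994768 -54.84099925 144.        ] [351.97575975 168.81822933 352.09705342 176.34020198]
yaw +y 5.228501545289904
yaw +y 6.45265538836808
yaw +x 5.418492144719368
yaw +x 5.4408500552511425
nearL (array([628.83139921, 127.85773894, 139.27721241]), np.float64(2.870412951241328))
tab1 [[555.18545703   9.47549225 172.        ]] tab2 [[ 567.46268032 -114.15116906  172.        ]]
tabtri1 (array([557.03631264,   9.33633312, 167.74575761]), np.float64(2.5518287867051743)) 2 (array([ 569.76443629, -114.41755154,  168.2714835 ]), np.float64(3.5718453969395245))
knob [[460.90492653 -13.49711968 189.        ]] tub [[414.13964669  57.2143904  190.        ]]
prongs tips [[ 452.39271262 -155.61351089  162.        ]
 [ 454.88495805 -183.83585763  162.        ]
 [ 481.9095281  -155.8043762   162.        ]
 [ 481.38056331 -181.49220537  162.        ]]
dark
green
top 167 px [314.5 215. ] mean [475.6 239.8] rect [475.7 239.9] [120.8  13.8] axis deg from y 91.9
blue
top 72 px [295.7 214.5] mean [478.5 299.3] rect [477.  299.5] [  5.7 127.1] axis deg from y 87.3
SIDE green
side 104 px [329.4 191.4] mean [480.1 185.4] rect [488.1 185.5] [ 14.9 132.1] axis deg from y 84.2
side 267 px [323.1 201.4] mean [476.7 241.2] rect [476.8 241.7] [124.7  30.8] axis deg from y 91.2
blue
side 24 px [295. 209.] mean [529.1 302.6] rect [529.2 302.4] [32.4  8.8] axis deg from y 92.0
side 75 px [324.  216.6] mean [448.1 307.7] rect [448.7 307.8] [11.3 75.2] axis deg from y 86.0
[[-0.921  0.389 -0.001]
 [ 0.389  0.921 -0.002]
 [-0.    -0.002 -1.   ]]
```

View pics/topo.png

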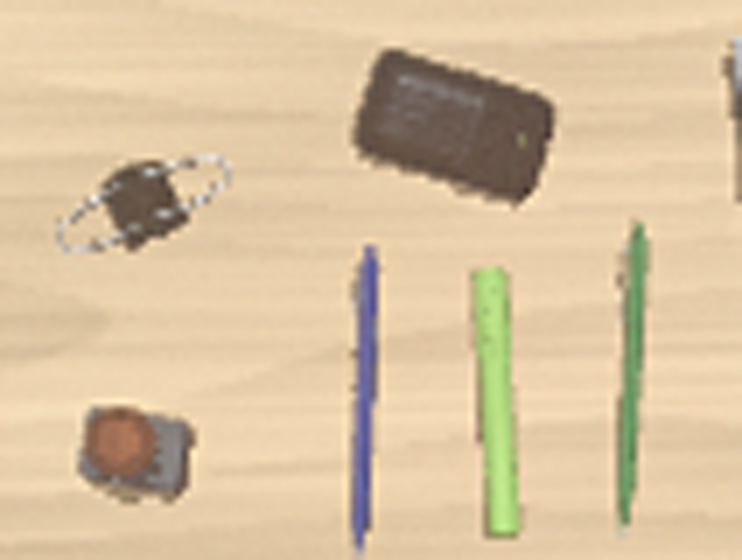

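Candidates: the knob of the pin at top px (398,216), beside the blue tub lid (375,232) and the fork (448,214). The brick is the black block at (309,175), not the purple one at (204,223). The clip is at (264,187), the stamp at (262,222), the blue pen at (296,214), the highlighter at (315,215) and the green pen at (334,210). The close crops confirm the choice. The tray is at about (562.5, -54.5) mm with yaw 5.4°, and v1≈28, v2≈10.

Call:
apply_moves(
  slide=[
    [13, -38.4, 0],
    [13, -38.4, 0],
    [13, -38.4, 0],
    [13, -38.4, 0],
    [13, -38.4, 0],
  ],
  turn=[5.66, 5.66, 5.66, 5.66, 5.66],
  fingers=[36, 36, 36, 36, 36],
  force=40,
)

```text
time_s: 0.52
tool_pos: [318.1, 404.6, 230.8]
orientation: [0.156, -3.137, 0.001]
ft_force: [2.0, -0.1, 0.6]
width: 35.8
grip_force: 0.0
```

Call:
apply_moves(
  slide=[
    [13, -38.4, 0],
    [13, -38.4, 0],
    [13, -38.4, 0],
    [13, -38.4, 0],
    [13, -38.4, 0],
  ],
  turn=[0, 0, 0, 0, 0],
  fingers=[36, 36, 36, 36, 36],
)

```text
time_s: 0.93
tool_pos: [383.1, 212.6, 231.2]
orientation: [0.148, -3.138, -0.0]
ft_force: [0.6, -0.3, 0.7]
width: 35.7
grip_force: 0.0
```

Call:
apply_moves(
  slide=[
    [13, -38.4, 0],
    [13, -38.4, 0],
    [13, -38.4, 0],
    [13, -38.4, 0],
    [13, -38.4, 0],
  ],
  turn=[0, 0, 0, 0, 0],
  fingers=[36, 36, 36, 36, 36],
)

```text
time_s: 1.35
tool_pos: [448.0, 20.7, 231.4]
orientation: [-0.148, 3.138, 0.0]
ft_force: [1.6, 0.0, 0.3]
width: 36.3
grip_force: 0.0
```

Call:
apply_moves(
  slide=[
    [13, -38.4, 0],
    [0, 0, 0],
    [0, 0, 0],
  ],
  turn=[0, 0, 0],
  fingers=[36, 36, 36],
)

```text
time_s: 1.6
tool_pos: [461.1, -17.8, 231.1]
orientation: [0.139, -3.138, 0.001]
ft_force: [-0.2, -0.0, -0.4]
width: 36.2
grip_force: 0.0
```

Run:
```python
from h import *
o=readout.get_obs();R=Ro.from_rotvec(o['orientation']).as_matrix();print(o['tool_pos'],np.degrees(np.arctan2(R[1,1],R[0,1])),o['qpos'].round(2))
s=snap('side1','side');crop(s,'side1c',270,90,430,210,5)
t=snap('top1','top')
```

```text
[461.08461938 -17.82045795 231.05722112] 95.0867522169255 [-0.31  0.14  0.3   2.06 -0.05  0.94  1.68]
```

View pics/side1.png

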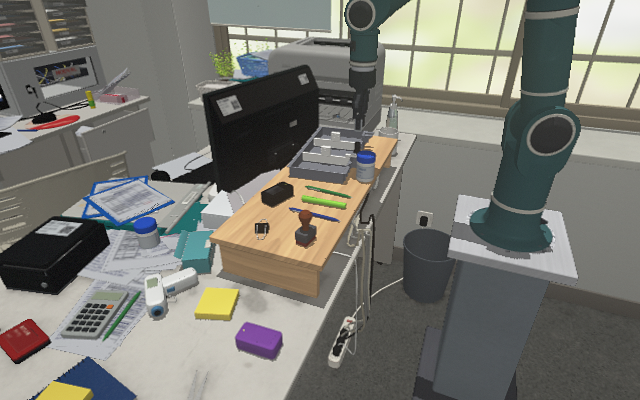

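Call:
apply_moves(
  slide=[
    [0, 3, -20],
    [0, 0, -25],
    [0, 0, -25],
    [0, 0, 0],
    [0, 0, 0],
  ],
  turn=[0, 0, 0, 0, 0],
  fingers=[36, 36, 36, 36, 26],
)

```text
time_s: 2.12
tool_pos: [460.0, -11.3, 160.7]
orientation: [0.152, -3.135, -0.0]
ft_force: [0.4, -0.9, 0.8]
width: 27.2
grip_force: 0.1
```

Run:
```python
from h import *
o=readout.get_obs();print(o['tool_pos'],o['width'],o['ft_force'])
s=snap('side2','side');t=snap('top2','top')
a=cv2.resize(s[90:210,310:410],None,fx=4,fy=4,interpolation=2);b=cv2.resize(t[170:245,350:440],None,fx=4,fy=4,interpolation=2)
c=np.zeros((480,770,3),np.uint8);c[:480,:400]=a;c[:300,400:760]=b;cv2.imwrite('pics/m2.png',c)
```

```text
[459.96370013 -11.30091535 160.68156889] 27.1544317702811 [ 0.36346415 -0.91382836  0.81524223]
```

View pics/m2.png

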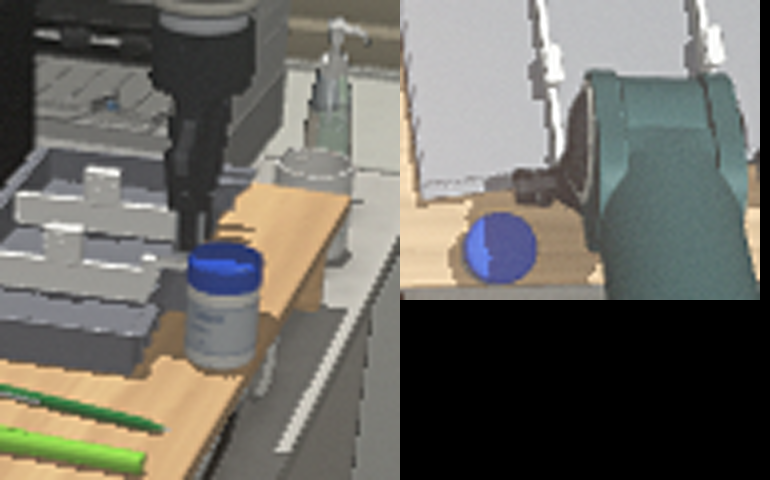

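Call:
apply_moves(
  slide=[
    [0, 0, 0],
    [0, 0, 0],
    [0, 0, 0],
    [0, 0, 0],
    [0, 0, 0],
  ],
  turn=[0, 0, 0, 0, 0],
  fingers=[22, 15, 10, 10, 10],
)

```text
time_s: 2.63
tool_pos: [462.2, -12.7, 162.6]
orientation: [-0.147, 3.135, 0.0]
ft_force: [0.1, -0.0, 7.1]
width: 16.7
grip_force: 39.0
```

Run:
```python
from h import *
o=readout.get_obs();print(o['tool_pos'],o['width'],o['ft_force'],o['grip_force'],o['moment'])
```

```text
[462.17586385 -12.72366888 162.61113446] 16.67028090639221 [ 0.0520574  -0.03121821  7.08525998] 39.04068052768707 [-0.14261659  0.09505133  0.00540982]
```

Call:
apply_moves(
  slide=[
    [0, 0, 8],
    [0, 0, 12],
    [0, 0, 15],
    [0, 0, 15],
    [0, 0, 18],
  ],
  turn=[0, 0, 0, 0, 0],
  fingers=[10, 10, 10, 10, 10],
)

```text
time_s: 3.05
tool_pos: [460.4, -12.6, 230.0]
orientation: [0.147, -3.137, -0.0]
ft_force: [-0.5, 0.5, -0.4]
width: 16.9
grip_force: 38.9
```

Call:
apply_moves(
  slide=[
    [0, 0, 0],
    [0, 0, 0],
  ],
  turn=[0, 0],
  fingers=[10, 10],
)

```text
time_s: 3.22
tool_pos: [461.5, -12.5, 230.3]
orientation: [-0.148, 3.136, 0.001]
ft_force: [-0.1, -0.1, -0.5]
width: 16.7
grip_force: 38.9
```

Run:
```python
from h import *
o=readout.get_obs();print(o['tool_pos'],o['width'],o['ft_force'],o['grip_force'],o['moment'])
s=snap('side3','side');t=snap('top3','top')
a=cv2.resize(s[90:210,310:410],None,fx=4,fy=4,interpolation=2)
# fork refined on first top picture
t0=cv2.imread('pics/top0.png');b=cv2.resize(t0[190:230,425:473],None,fx=8,fy=8,interpolation=0)
c=np.zeros((480,790,3),np.uint8);c[:480,:400]=a;c[:320,400:784]=b;cv2.imwrite('pics/m3.png',c)
```

```text
[461.45555778 -12.52591348 230.28912547] 16.69793016732449 [-0.06112338 -0.05222411 -0.48817998] 38.9121150970459 [-0.00117281  0.06101148  0.01509349]
```

View pics/m3.png

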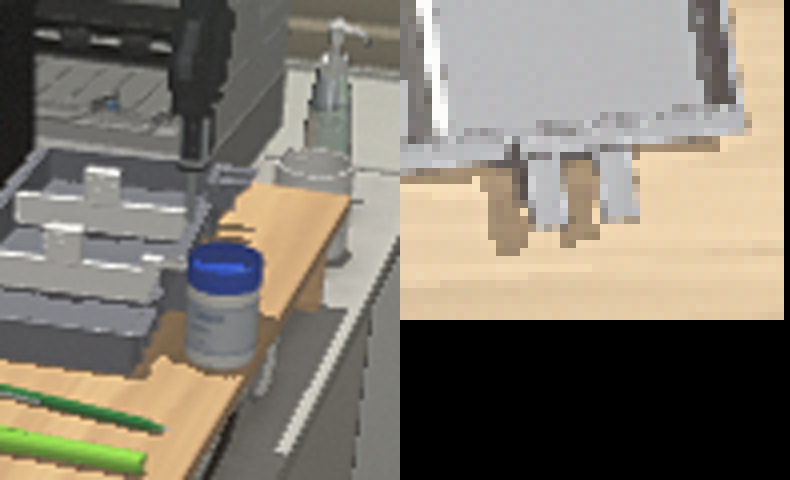

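Run:
```python
from h import *
t0=cv2.imread('pics/top0.png')
g=cv2.cvtColor(t0,cv2.COLOR_BGR2HSV)[:,:,1]
for r in range(207,221): print(r,g[r,436:460])
P=plane('top',[[447.4,217.6],[447.2,210]],162);print(P)
c,s=np.cos(np.radians(5.4)),np.sin(np.radians(5.4))
R=np.array([[c,-s],[s,c]]);print((P[:,:2]-[562.5,-54.5])@R)
# shaft foot x in side view if at tool x,y : foot z=113+68=181
print(proj('side',[[461.4,-12.5,181],[461.4,-12.5,225]]))
```

```text
207 [ 3  2  1  2  3  1  1  4  3  4  3  3  3  4  1  1  4  1  7  8  6  9  7 32]
208 [ 3  5  8 30  3  1  3  3  4  3  5  5  3  2 15  8  4 22 65 70 69 72 73 80]
209 [ 6  5 10 31  5  7  8 12  3 22 15 18 25  6  3  0  7  6 73 69 67 66 66 65]
210 [32 20 21 24 22  3  4  3  7 55 68 83 81  8  4  4  4  8 69 65 66 66 64 68]
211 [77 69 72 48 33  3  4  4  7 67 75 77 82 54  4  3  4  7 68 67 66 66 67 66]
212 [76 74 77 46 42  5  3  1  5 40 77 74 80 71  5  4  4  7 70 66 67 64 68 68]
213 [77 79 76 60 41  4  3  4  4 33 78 79 77 71  6  3  3  7 44 71 67 67 66 68]
214 [77 70 77 57 28  4  3  3  7  9 75 80 75 67  6  4  3  6 39 69 66 66 68 66]
215 [76 80 73 70 48  5  4  3  5  6 74 75 82 73  3  4  4  7 18 69 67 66 66 67]
216 [78 75 72 79 69 17  5  3  3  9 77 77 76 69  4  8  7  8 11 68 68 66 69 66]
217 [74 75 77 77 80 52  8  8  7 12 71 79 80 69 36 17 41 59 54 68 67 65 65 64]
218 [75 77 77 74 79 68 14 26 41 45 79 78 77 79 65 69 68 68 67 65 66 67 66 65]
219 [76 77 77 77 74 67 66 68 67 83 79 78 81 84 65 65 68 66 66 64 65 66 66 65]
220 [67 76 75 73 79 68 67 69 67 80 86 64 63 67 66 65 67 68 66 68 66 66 66 68]
[[ 455.20909726 -167.96806636  162.        ]
 [ 478.56691087 -168.49855497  162.        ]]
[[-117.49303025 -102.86752517]
 [ -94.28880284 -105.5938239 ]]
[[358.08039185 144.71832954]
 [358.83279041 131.01514639]]
```

Call:
apply_moves(
  slide=[
    [1.7, -30.9, 0],
    [1.7, -30.9, 0],
    [1.7, -30.9, 0],
    [1.7, -30.9, 0],
    [1.7, -30.9, 0],
  ],
  turn=[0, 0, 0, 0, 0],
  fingers=[10, 10, 10, 10, 10],
)

```text
time_s: 3.73
tool_pos: [468.7, -168.3, 228.3]
orientation: [0.148, -3.136, -0.001]
ft_force: [0.4, 0.2, -1.0]
width: 16.8
grip_force: 39.0
```

Call:
apply_moves(
  slide=[
    [0, 0, -6],
    [0, 0, -6],
    [0, 0, 0],
    [0, 0, 0],
  ],
  turn=[0, 0, 0, 0],
  fingers=[10, 10, 10, 10],
)

```text
time_s: 4.07
tool_pos: [468.9, -165.7, 216.2]
orientation: [0.15, -3.135, -0.002]
ft_force: [-0.3, -0.5, 0.4]
width: 16.6
grip_force: 39.0
```

Run:
```python
from h import *
for i in range(1):
 o=readout.get_obs();print(o['tool_pos'],o['width'],o['ft_force'],o['grip_force'],o['moment'])
s=snap('side4','side');t=snap('top4','top')
a=cv2.resize(s[90:190,310:410],None,fx=4,fy=4,interpolation=2);b=cv2.resize(t[180:240,390:485],None,fx=4,fy=4,interpolation=2)
c=np.zeros((400,790,3),np.uint8);c[:400,:400]=a;c[:240,400:780]=b;cv2.imwrite('pics/m4.png',c)
```

```text
[ 468.92263725 -165.73394819  216.17449983] 16.594475087926135 [-0.34035533 -0.50762132  0.35231905] 39.03841495513916 [-0.01508425  0.01346659  0.0219893 ]
```

View pics/m4.png

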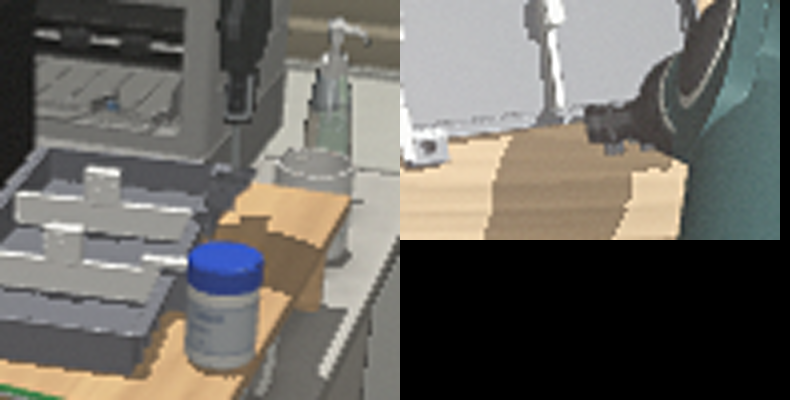

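Run:
```python
from h import *
t=cv2.imread('pics/top4.png');g=cv2.cvtColor(t,cv2.COLOR_BGR2GRAY)
print(g[211:222,390:404])
w=np.clip(150-g[213:221,393:402].astype(float),0,None);
P=plane('top',[[397.3,216.3],[447.6,214]],[144]);print(P[0],plane('top',[[447.6,214]],162))
for i in range(3):
 imaging.capture('top'); o=readout.get_obs();print(o['tool_pos'])
```

```text
[[251 252 241 168 164 166 170 184 157 182 184 180 178 187]
 [252 252 252 201 208 187 235 225 222 250 228 208 192 193]
 [252 251 251 249 251 250 252 252 225 252 243 229 197 195]
 [251 251 251 216 239 233 229 242 230 229 200 206 132 129]
 [253 251 252 170 196 158 118 116 136 198 197 185 144 142]
 [231 251 253 214 198 131 117  99  94 183 196 196 218 219]
 [180 250 251 222 197 199 128 100 106 195 196 192 217 218]
 [183 252 253 241 200 199 154 150 181 199 197 195 211 220]
 [138 255 255 255 204 200 198 198 201 201 199 196 207 217]
 [140 139 119 202 202 202 203 179 152 146 146 177 183 210]
 [142 115  90 119 112 112 115 116 111 121 211 214 212 212]]
[463.84156892 -17.58462361 144.        ] [[ 466.24418685 -169.11914439  162.        ]]
[ 469.70291327 -166.10886564  217.2851512 ]
[ 469.77178514 -166.30841016  217.43649207]
[ 469.78060478 -166.47782688  217.50339025]
```

Call:
apply_moves(
  slide=[
    [0, 0, -6],
    [0, 0, -6],
    [0, 0, -4],
    [0, 0, 0],
  ],
  turn=[0, 0, 0, 0],
  fingers=[10, 10, 10, 10],
)

```text
time_s: 4.65
tool_pos: [468.7, -166.9, 200.0]
orientation: [0.148, -3.136, -0.001]
ft_force: [-0.3, -0.3, 0.0]
width: 16.5
grip_force: 39.0
```

Run:
```python
from h import *
o=readout.get_obs();print(o['tool_pos'],o['width'],o['ft_force'],o['grip_force'],o['moment'])
```

```text
[ 468.73864988 -166.87269832  200.04932913] 16.466698875433572 [-0.25972756 -0.3411016   0.03625647] 39.038745760917664 [ 0.00478655 -0.02982445  0.07644289]
```

Call:
apply_moves(
  slide=[
    [0, 0, -10],
    [0, 0, -10],
    [0, 0, -8],
    [0, 0, 0],
  ],
  turn=[0, 0, 0, 0],
  fingers=[10, 10, 10, 10],
)

```text
time_s: 4.98
tool_pos: [468.1, -166.8, 171.1]
orientation: [0.147, -3.134, -0.001]
ft_force: [-0.3, 0.7, -0.6]
width: 16.7
grip_force: 39.0
```

Call:
apply_moves(
  slide=[
    [0, 0, -2],
    [0, 0, 0],
    [0, 0, 0],
  ],
  turn=[0, 0, 0],
  fingers=[10, 10, 10],
)

```text
time_s: 5.23
tool_pos: [469.7, -167.3, 171.4]
orientation: [-0.148, 3.138, -0.0]
ft_force: [0.7, 0.8, 1.1]
width: 16.7
grip_force: 39.0
```

Call:
apply_moves(
  slide=[
    [0, 0, -2],
    [0, 0, 0],
    [0, 0, 0],
  ],
  turn=[0, 0, 0],
  fingers=[10, 10, 10],
)

```text
time_s: 5.48
tool_pos: [469.6, -167.2, 169.4]
orientation: [-0.148, 3.138, -0.0]
ft_force: [-0.4, 0.0, -0.0]
width: 16.4
grip_force: 39.0
```

Call:
apply_moves(
  slide=[
    [0, 0, -1.5],
    [0, 0, 0],
    [0, 0, 0],
  ],
  turn=[0, 0, 0],
  fingers=[10, 10, 10],
)

```text
time_s: 5.73
tool_pos: [469.8, -167.2, 168.0]
orientation: [-0.148, 3.137, -0.0]
ft_force: [0.9, -0.7, 1.7]
width: 17.0
grip_force: 39.2
```

Call:
apply_moves(
  slide=[
    [0, 0, -1],
    [0, 0, 0],
    [0, 0, 0],
  ],
  turn=[0, 0, 0],
  fingers=[10, 10, 10],
)

```text
time_s: 5.98
tool_pos: [470.0, -167.4, 167.6]
orientation: [-0.147, 3.137, -0.0]
ft_force: [-0.7, 0.1, 5.5]
width: 16.6
grip_force: 39.9
```

Call:
apply_moves(
  slide=[
    [0, 0, 0],
    [0, 0, 0],
    [0, 0, 0],
    [0, 0, 15],
    [0, 0, 35],
  ],
  turn=[0, 0, 0, 0, 0],
  fingers=[24, 36, 36, 36, 36],
)

```text
time_s: 6.4
tool_pos: [466.6, -166.1, 213.5]
orientation: [0.148, -3.129, -0.003]
ft_force: [0.3, -0.6, -0.2]
width: 36.1
grip_force: 0.0
```

Call:
apply_moves(
  slide=[
    [17, 36, 0],
    [17, 36, 0],
    [17, 36, 0],
    [17, 36, 0],
    [17, 35, 0],
  ],
  turn=[0, 0, 0, 0, 0],
  fingers=[36, 36, 36, 36, 36],
)

```text
time_s: 6.82
tool_pos: [554.9, 13.9, 216.7]
orientation: [0.148, -3.138, -0.001]
ft_force: [1.3, -0.8, 0.5]
width: 36.1
grip_force: 0.0
```

Run:
```python
from h import *
o=readout.get_obs();R=Ro.from_rotvec(o['orientation']).as_matrix();print(o['tool_pos'],np.degrees(np.arctan2(R[1,1],R[0,1])),o['width'],o['ft_force'])
s=snap('side5','side');t=snap('top5','top')
a=cv2.resize(s[80:180,280:410],None,fx=4,fy=4,interpolation=2);b=cv2.resize(t[195:235,425:485],None,fx=4,fy=4,interpolation=2)
c=np.zeros((400,790,3),np.uint8);c[:400,:520]=a;c[:160,530:770]=b;cv2.imwrite('pics/m5.png',c)
```

```text
[554.9007508   13.90151212 216.74495711] 95.40059228453245 36.103238267605064 [ 1.32666025 -0.76997014  0.51318487]
```

View pics/m5.png

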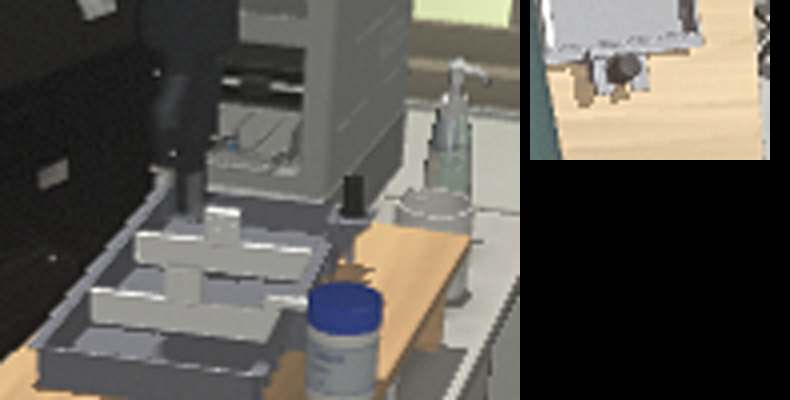

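Call:
apply_moves(
  slide=[
    [0, -1.5, -30],
    [0, 0, -25],
    [0, 0, -11],
    [0, 0, 0],
    [0, 0, 0],
  ],
  turn=[0, 0, 0, 0, 0],
  fingers=[36, 36, 36, 28, 20],
)

```text
time_s: 7.33
tool_pos: [554.5, 9.9, 150.8]
orientation: [0.147, -3.137, 0.0]
ft_force: [1.0, -0.7, 0.1]
width: 20.1
grip_force: 0.0
```

Call:
apply_moves(
  slide=[
    [0, 0, 0],
    [0, 0, 0],
    [0, 0, 0],
  ],
  turn=[0, 0, 0],
  fingers=[10, 5, 5],
)

```text
time_s: 7.58
tool_pos: [555.3, 10.0, 151.9]
orientation: [-0.147, 3.136, -0.0]
ft_force: [-0.1, -0.3, -1.4]
width: 10.8
grip_force: 40.0
```

Call:
apply_moves(
  slide=[
    [1.4, -14.5, 0],
    [1.4, -14.5, 0],
    [1.4, -14.5, 0],
    [1.3, -14.2, 0],
    [0, 0, 0],
  ],
  turn=[0, 0, 0, 0, 0],
  fingers=[5, 5, 5, 5, 5],
)

```text
time_s: 8.0
tool_pos: [561.2, -50.2, 151.9]
orientation: [-0.143, 3.135, -0.002]
ft_force: [1.2, -1.9, 1.5]
width: 11.1
grip_force: 40.4
```

Call:
apply_moves(
  slide=[
    [0, 0, 0],
    [0, 0, 0],
    [0, 0, 0],
    [0, 0, 15],
    [0, 0, 35],
  ],
  turn=[0, 0, 0, 0, 0],
  fingers=[5, 20, 36, 36, 36],
)

```text
time_s: 8.42
tool_pos: [556.6, -45.8, 197.2]
orientation: [0.149, -3.128, -0.001]
ft_force: [0.7, 0.5, 0.6]
width: 36.2
grip_force: 0.0
```

Call:
apply_moves(
  slide=[
    [3, -32, 0],
    [3, -32, 0],
    [0, 0, -30],
    [0, 0, -20],
    [0, 0, 0],
  ],
  turn=[0, 0, 0, 0, 0],
  fingers=[36, 36, 36, 36, 30],
)

```text
time_s: 8.83
tool_pos: [563.1, -110.2, 147.0]
orientation: [0.147, -3.131, -0.003]
ft_force: [-0.6, 0.8, -0.8]
width: 30.1
grip_force: 0.0
```

Call:
apply_moves(
  slide=[
    [0, 0, 0],
    [0, 0, 0],
    [0, 0, 0],
    [0, 0, 0],
  ],
  turn=[0, 0, 0, 0],
  fingers=[20, 10, 5, 5],
)

```text
time_s: 9.17
tool_pos: [566.4, -110.7, 151.5]
orientation: [-0.149, 3.137, 0.0]
ft_force: [-0.3, 0.8, -2.5]
width: 11.2
grip_force: 40.1
```

Call:
apply_moves(
  slide=[
    [1.4, -15, 0],
    [1.4, -15, 0],
    [1.4, -15, 0],
    [0, 0, 0],
    [0, 0, 0],
  ],
  turn=[0, 0, 0, 0, 0],
  fingers=[5, 5, 5, 5, 5],
)

```text
time_s: 9.58
tool_pos: [571.0, -157.0, 151.5]
orientation: [-0.146, 3.136, -0.002]
ft_force: [1.0, -1.3, -2.2]
width: 10.7
grip_force: 41.1
```

Call:
apply_moves(
  slide=[
    [0, 0, 0],
    [0, 0, 0],
    [0, 0, 15],
    [0, 0, 35],
    [0, 0, 25],
  ],
  turn=[0, 0, 0, 0, 0],
  fingers=[20, 36, 36, 36, 36],
)

```text
time_s: 10.0
tool_pos: [570.3, -155.5, 227.5]
orientation: [0.149, -3.138, -0.001]
ft_force: [0.9, -0.1, 0.6]
width: 35.8
grip_force: 0.0
```

Call:
apply_moves(
  slide=[
    [-20, 38, 0],
    [-20, 38, 0],
    [-20, 38, 0],
    [-20, 38, 0],
    [-20, 38, 0],
  ],
  turn=[0, 0, 0, 0, 0],
  fingers=[36, 36, 36, 36, 36],
)

```text
time_s: 10.42
tool_pos: [471.7, 30.2, 226.3]
orientation: [-0.149, 3.137, 0.001]
ft_force: [1.1, 1.9, 0.5]
width: 35.8
grip_force: 0.0
```

Call:
apply_moves(
  slide=[
    [-10, 38, 0],
    [-10, 38, 0],
    [0, 38, 0],
    [0, 38, 0],
    [0, 0, 0],
  ],
  turn=[0, 0, 0, 0, 0],
  fingers=[36, 36, 36, 36, 36],
)

```text
time_s: 10.83
tool_pos: [451.7, 188.8, 226.6]
orientation: [-0.166, 3.136, 0.007]
ft_force: [-0.4, 0.9, 0.3]
width: 35.9
grip_force: 0.0
```

```bash
cat > obj.py <<'E'
from h import *
def mask(n,img,lo,hi,roi,z,amin=15,v=True):
    x0,y0,x1,y1=roi; mk=cv2.inRange(cv2.cvtColor(img,cv2.COLOR_BGR2HSV)[y0:y1,x0:x1],lo,hi)
    k,l,st,ce=cv2.connectedComponentsWithStats(mk)
    for i in range(1,k):
        if st[i,4]<amin: continue
        ys,xs=np.nonzero(l==i); P=plane(n,np.c_[xs+x0,ys+y0],z)[:,:2]
        cc,sz,an=cv2.minAreaRect(P.astype(np.float32)); e,V=np.linalg.eigh(np.cov(P.T)); a=np.degrees(np.arctan2(V[1,1],V[0,1]))%180
        print(n,st[i,4],'px',(ce[i]+[x0,y0]).round(1),'mean',P.mean(0).round(1),'rect',np.round(cc,1),np.round(sz,1),'long axis world deg',a.round(1))
E
python3 - <<'E'
from obj import *
o=readout.get_obs();R=Ro.from_rotvec(o['orientation']).as_matrix();print(o['tool_pos'],np.degrees(np.arctan2(R[1,1],R[0,1])),o['width'],o['qpos'].round(2))
s=snap('side6','side');t=snap('top6','top')
R=(240,155,350,240)
for nm,lo,hi in(('lime',(35,120,140),(50,255,255)),('green',(50,60,30),(85,255,200)),('blue',(105,60,40),(140,255,255)),('dark',(0,0,0),(179,140,95)),('red',(0,120,60),(14,255,200))):
    print(nm); mask('top',t,lo,hi,R,{'dark':140,'red':188}.get(nm,116))
print('tabs');
g=cv2.cvtColor(t,cv2.COLOR_BGR2HSV)
m=((g[:,:,2]>235)&(g[:,:,1]<12)).astype(np.uint8);m[:150]=0;m[225:]=0;m[:,:345]=0;m[:,480:]=0
k,l,st,ce=cv2.connectedComponentsWithStats(m)
for i in range(1,k):
    if st[i,4]>20: print(st[i],ce[i],plane('top',[ce[i]],150))
a=cv2.resize(t[150:245,240:480],None,fx=3,fy=3,interpolation=2);cv2.imwrite('pics/m6.png',a)
E
```

```text
[451.6549172  188.8397153  226.56432177] 96.06188625174097 35.94684092669156 [-0.6   0.2   0.16  2.   -0.04  0.94  1.25]
lime
green
blue
top 74 px [295.7 214.6] mean [478.2 299.4] rect [477.2 298.6] [  6.4 127.1] long axis world deg 177.3
dark
top 27 px [320.2 178.2] mean [589.2 219.4] rect [587.7 220.4] [11.7 42.3] long axis world deg 166.9
top 31 px [314.7 223.3] mean [447.6 239. ] rect [447.5 236.2] [37.6 13.9] long axis world deg 60.4
red
tabs
[437 157   8  27  55] [440.61818182 172.81818182] [[ 596.53636991 -156.62616978  150.        ]]
[402 161   8  27  53] [405.67924528 176.86792453] [[586.06443943 -47.38465787 150.        ]]
[441 186   4  19  26] [442.80769231 195.03846154] [[ 526.57312235 -160.08022288  150.        ]]
[407 190   6  28  55] [409.29090909 206.12727273] [[494.14958372 -54.96390745 150.        ]]
```

View pics/m6.png

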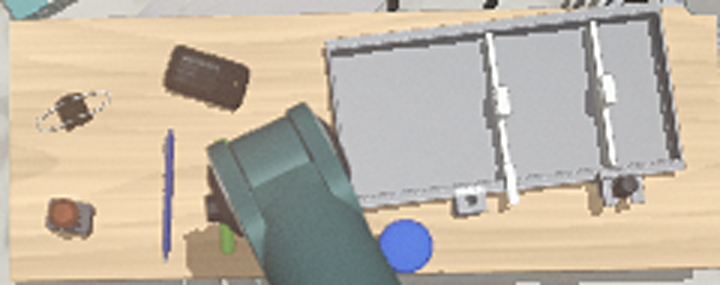

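Run:
```python
from obj import *
E=lambda a:np.array(a)/7+[244,158]-.43
for n,a,b,z in(('green',[637,222],[625,528],117),('hl',[490,268],[503,535],124),('blue',[369,247],[359,548],117)):
    P=plane('top',E([a,b]),z)[:,:2];d=P[0]-P[1];print(n,P.round(1).tolist(),P.mean(0).round(1),np.linalg.norm(d).round(1),np.degrees(np.arctan2(d[1],d[0])).round(1))
t=cv2.imread('pics/top0.png');R=(246,160,347,240)
mask('top',t,(50,50,30),(90,255,190),R,117);mask('top',t,(32,90,140),(50,255,255),R,124)
mask('top',t,(0,0,0),(179,120,75),R,138);mask('top',t,(0,100,60),(14,255,160),R,185)
for f in('side0','side6'):
    print(f);s=cv2.imread(f'pics/{f}.png')
    mask('side',s,(50,50,30),(90,255,190),(240,175,375,250),117);mask('side',s,(32,90,140),(50,255,255),(240,175,375,250),124)
print(cv2.cvtColor(t,cv2.COLOR_BGR2HSV)[211,330:338],cv2.cvtColor(t,cv2.COLOR_BGR2HSV)[173,300:318:4],cv2.cvtColor(t,cv2.COLOR_BGR2HSV)[221,256:268:2])
```

```text
green [[556.4, 174.7], [417.5, 183.1]] [486.9 178.9] 139.1 -3.5
hl [[535.8, 241.6], [415.1, 237.8]] [475.4 239.7] 120.7 1.8
blue [[547.5, 296.7], [410.9, 302.9]] [479.2 299.8] 136.7 -2.6
top 57 px [334.  210.4] mean [489.1 178.1] rect [488.9 178. ] [  4.9 124.2] long axis world deg 175.7
top 167 px [314.5 215. ] mean [475.1 239.6] rect [475.1 239.7] [120.3  13.8] long axis world deg 1.9
top 52 px [260.8 220.8] mean [455.  400.5] rect [456. 400.] [24.3 27.4] long axis world deg 30.7
side0
side 100 px [328.1 191.2] mean [484.6 183.9] rect [488.7 183.9] [ 12.6 132.3] long axis world deg 174.9
side 212 px [323.  200.8] mean [474.6 247.7] rect [475.2 249.1] [119.5  26.8] long axis world deg 1.4
side6
side 103 px [328.6 191.3] mean [483.  184.1] rect [486.5 184.1] [ 12.6 136.8] long axis world deg 174.7
side 168 px [320.4 200.4] mean [481.6 248.2] rect [475.2 247.4] [119.5  22.9] long axis world deg 178.8
[[ 17  67 239]
 [ 17  68 242]
 [ 19  68 219]
 [ 43  80 150]
 [ 55  84 160]
 [ 31  64 176]
 [ 17  68 240]
 [ 17  67 240]] [[  8  41 119]
 [ 11  52 108]
 [  9  60 110]
 [ 11  44 117]
 [ 10  66 104]] [[ 13  96 146]
 [ 10 116 160]
 [  9 120 160]
 [ 10 126 172]
 [  8 109 143]
 [ 11  51 139]]
```

Call:
apply_moves(
  slide=[
    [17.7, -3.7, 0],
    [17.7, -3.6, -20],
    [0, 0, -30],
    [0, 0, -30],
    [0, 0, -22],
  ],
  turn=[-5, -5, 0, 0, 0],
  fingers=[36, 36, 36, 36, 36],
)

```text
time_s: 11.35
tool_pos: [488.0, 170.4, 122.0]
orientation: [-0.131, -3.137, 0.002]
ft_force: [-1.1, -0.2, 0.3]
width: 36.0
grip_force: 0.0
```

Call:
apply_moves(
  slide=[
    [0, 0, -7],
    [0, 0, -4],
    [0, 0, 0],
    [0, 0, 0],
    [0, 0, 0],
  ],
  turn=[0, 0, 0, 0, 0],
  fingers=[36, 34, 24, 14, 6],
)

```text
time_s: 11.77
tool_pos: [489.7, 172.9, 114.4]
orientation: [0.127, 3.137, 0.002]
ft_force: [0.0, -0.9, 0.3]
width: 7.5
grip_force: 39.0
```

Call:
apply_moves(
  slide=[
    [0, 0, 0],
    [0, 0, 0],
    [0, 0, 0],
  ],
  turn=[0, 0, 0],
  fingers=[4, 4, 4],
)

```text
time_s: 12.02
tool_pos: [489.7, 172.9, 114.3]
orientation: [0.126, 3.137, 0.002]
ft_force: [-1.1, -0.5, 7.2]
width: 7.7
grip_force: 39.8
```

Call:
apply_moves(
  slide=[
    [0, 0, 10],
    [0, 0, 20],
    [0, 0, 35],
    [0, 0, 20],
    [0, 0, 0],
  ],
  turn=[0, 0, 0, 0, 0],
  fingers=[4, 4, 4, 4, 4],
)

```text
time_s: 12.43
tool_pos: [491.4, 173.8, 203.1]
orientation: [0.126, 3.131, 0.007]
ft_force: [-0.8, -0.7, -0.9]
width: 7.3
grip_force: 39.1
```

Run:
```python
from obj import *
o=readout.get_obs();print(o['tool_pos'],o['width'],o['grip_force'])
s=snap('side7','side');t=snap('top7','top')
mask('side',s,(50,50,30),(90,255,190),(240,130,420,250),200)
a=cv2.resize(s[100:230,250:430],None,fx=4,fy=4,interpolation=2);cv2.imwrite('pics/m7.png',a)
```

```text
[491.35666461 173.82351012 203.06296676] 7.281633411258837 39.0525577403605
side 37 px [313.2 157. ] mean [538.  159.1] rect [537.4 160. ] [14.4 54.3] long axis world deg 171.5
side 64 px [339.2 163.5] mean [458.6 171.3] rect [457.6 172.5] [17.7 65.2] long axis world deg 171.3
```

View pics/m7.png

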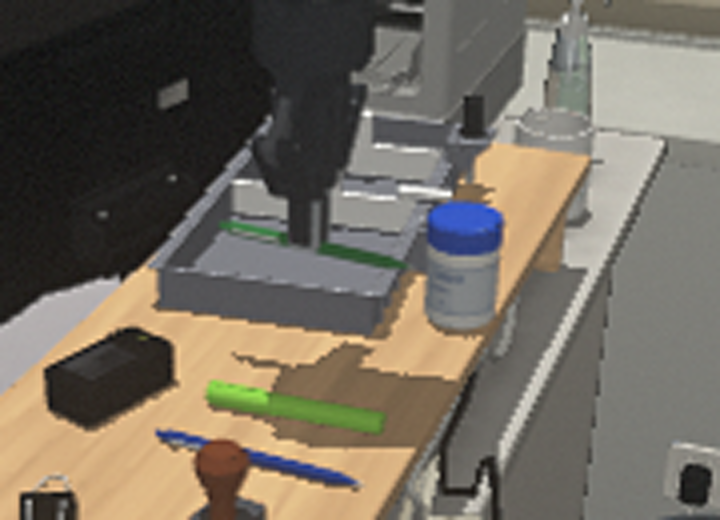

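Call:
apply_moves(
  slide=[
    [9.2, -11.1, 0],
    [9.2, -11.1, 0],
    [9.2, -11.1, 0],
    [9.2, -11.1, 0],
    [9.2, -11.1, 0],
  ],
  turn=[-6.67, -6.67, -6.67, -6.67, -6.67],
  fingers=[4, 4, 4, 4, 4],
)

```text
time_s: 12.95
tool_pos: [533.9, 116.5, 196.5]
orientation: [-1.029, -2.966, 0.003]
ft_force: [-0.8, 0.2, 0.3]
width: 7.8
grip_force: 39.1
```

Call:
apply_moves(
  slide=[
    [9.2, -11.1, 0],
    [9.2, -11.1, 0],
    [9.2, -11.1, 0],
    [9.2, -11.1, 0],
    [9.2, -11.1, 0],
  ],
  turn=[-6.67, -6.67, -6.67, -6.67, -6.67],
  fingers=[4, 4, 4, 4, 4],
)

```text
time_s: 13.37
tool_pos: [580.0, 61.0, 196.4]
orientation: [-1.838, -2.546, 0.003]
ft_force: [0.3, 1.0, -0.5]
width: 7.5
grip_force: 39.1
```

Call:
apply_moves(
  slide=[
    [9.2, -11.1, 0],
    [9.2, -11.1, 0],
    [0, 0, 0],
    [0, 0, 0],
  ],
  turn=[-6.67, -6.67, 0, 0],
  fingers=[4, 4, 4, 4],
)

```text
time_s: 13.7
tool_pos: [598.2, 39.1, 196.5]
orientation: [-2.112, -2.324, 0.004]
ft_force: [-0.7, 0.7, 0.3]
width: 7.8
grip_force: 39.1
```

```bash
cat > st.py <<'E'
from h import *
def st():
    o=readout.get_obs();R=Ro.from_rotvec(o['orientation']).as_matrix();p=o['tool_pos']
    c,s=np.cos(np.radians(5.4)),np.sin(np.radians(5.4))
    print('t',o['time_s'],p.round(1),'yaw',np.degrees(np.arctan2(R[1,1],R[0,1])).round(1),'w',round(o['width'],1),'tray',((p[:2]-[562.3,-51.5])@np.array([[c,-s],[s,c]])).round(1),'q7',o['qpos'][6].round(2),'F',o['ft_force'].round(1))
E
python3 -c "
from st import *
st()"
```

```text
t 13.7 [598.2  39.1 196.5] yaw 5.5 w 7.8 tray [44.2 86.9] q7 0.21 F [-0.7  0.7  0.3]
```

Call:
apply_moves(
  slide=[
    [3, 0, -20],
    [0, 0, -25],
    [0, 0, -20],
    [0, 0, -9],
    [0, 0, 0],
  ],
  turn=[0, 0, 0, 0, 0],
  fingers=[4, 4, 4, 4, 4],
)

```text
time_s: 14.12
tool_pos: [599.6, 40.5, 121.3]
orientation: [-2.109, -2.323, 0.006]
ft_force: [-0.6, -0.4, -0.4]
width: 7.8
grip_force: 39.1
```

Call:
apply_moves(
  slide=[
    [0, 0, -3],
    [0, 0, -1.5],
    [0, 0, 0],
    [0, 0, 0],
  ],
  turn=[0, 0, 0, 0],
  fingers=[4, 4, 4, 4],
)

```text
time_s: 14.45
tool_pos: [602.6, 39.6, 120.2]
orientation: [2.114, 2.322, 0.002]
ft_force: [-0.2, -0.3, -0.2]
width: 7.8
grip_force: 39.1
```

Call:
apply_moves(
  slide=[
    [0, 0, -1.5],
    [0, 0, 0],
    [0, 0, 0],
  ],
  turn=[0, 0, 0],
  fingers=[4, 4, 4],
)

```text
time_s: 14.7
tool_pos: [602.6, 39.6, 118.4]
orientation: [2.115, 2.322, 0.002]
ft_force: [0.5, -0.1, 2.7]
width: 7.7
grip_force: 39.5
```

Call:
apply_moves(
  slide=[
    [0, 0, -1],
    [0, 0, 0],
    [0, 0, 0],
  ],
  turn=[0, 0, 0],
  fingers=[4, 4, 4],
)

```text
time_s: 14.95
tool_pos: [602.6, 39.6, 118.3]
orientation: [2.115, 2.322, 0.002]
ft_force: [-3.2, -0.2, 9.6]
width: 7.4
grip_force: 40.5
```

Call:
apply_moves(
  slide=[
    [0, 0, 0],
    [0, 0, 0],
    [0, 0, 15],
    [0, 0, 35],
    [0, 0, 40],
  ],
  turn=[0, 0, 0, 0, 0],
  fingers=[14, 24, 24, 24, 30],
)

```text
time_s: 15.37
tool_pos: [600.0, 39.4, 205.3]
orientation: [-2.113, -2.32, 0.008]
ft_force: [0.9, -0.0, 0.4]
width: 29.7
grip_force: 0.0
```

Call:
apply_moves(
  slide=[
    [-9.8, 15.5, 0],
    [-9.8, 15.5, 0],
    [-9.8, 15.5, 0],
    [-9.8, 15.5, 0],
    [-9.8, 15.5, 0],
  ],
  turn=[6.65, 6.65, 6.65, 6.65, 6.65],
  fingers=[42, 42, 42, 42, 42],
)

```text
time_s: 15.78
tool_pos: [552.3, 117.6, 206.6]
orientation: [-1.354, -2.835, 0.0]
ft_force: [0.5, -0.1, 0.4]
width: 41.7
grip_force: 0.0
```

Call:
apply_moves(
  slide=[
    [-9.8, 15.5, 0],
    [-9.8, 15.5, 0],
    [-9.8, 15.5, 0],
    [-9.8, 15.5, 0],
    [-9.8, 15.5, 0],
  ],
  turn=[6.65, 6.65, 6.65, 6.65, 6.65],
  fingers=[42, 42, 42, 42, 42],
)

```text
time_s: 16.2
tool_pos: [503.3, 195.1, 206.5]
orientation: [-0.487, -3.103, 0.0]
ft_force: [0.6, -0.2, -0.4]
width: 41.6
grip_force: 0.0
```

Call:
apply_moves(
  slide=[
    [-9.8, 15.5, 0],
    [-9.8, 15.5, 0],
    [-9.8, 15.5, 0],
    [0, 0, 0],
    [0, 0, 0],
  ],
  turn=[6.65, 6.65, 6.65, 0, 0],
  fingers=[42, 42, 42, 42, 42],
)

```text
time_s: 16.62
tool_pos: [474.1, 241.4, 206.5]
orientation: [0.049, -3.141, 0.0]
ft_force: [0.1, -0.5, 0.3]
width: 41.8
grip_force: 0.0
```

Run:
```python
from obj import *
from st import *
s=snap('side8','side');t=snap('top8','top');st()
print('green');mask('side',s,(50,50,30),(90,255,190),(240,120,420,250),117)
mask('top',t,(50,50,30),(90,255,190),(340,160,420,225),121,8)
print('lime');mask('side',s,(32,90,140),(50,255,255),(240,175,375,250),124)
print('blue');mask('side',s,(105,60,40),(140,255,255),(240,180,360,250),117)
```

```text
t 16.7167 [475.1 239.9 206.6] yaw 91.6 w 41.8 tray [-59.4 298.3] q7 1.12 F [ 1.  -0.5 -0.5]
green
side 30 px [308.1 163.6] mean [604.2  43.1] rect [604.1  41.5] [ 9.9 66.6] long axis world deg 96.8
top 93 px [376.9 174.1] mean [601.6  38.9] rect [601.5  41.8] [  7.7 134.2] long axis world deg 94.3
lime
side 142 px [319.4 200.3] mean [484.4 248.8] rect [476.5 246.3] [116.8  22.8] long axis world deg 178.2
blue
side 23 px [295.2 209. ] mean [529.3 300.9] rect [529.9 300.7] [ 8.2 32.4] long axis world deg 0.5
side 75 px [324.  216.6] mean [448.7 306.3] rect [449.2 306.4] [11.3 75.3] long axis world deg 176.0
```

Call:
apply_moves(
  slide=[
    [0, 1.5, -25],
    [0, 0, -30],
    [0, 0, -25],
    [0, 0, -11],
    [0, 0, 0],
  ],
  turn=[0, 0, 0, 0, 0],
  fingers=[42, 42, 42, 42, 30],
)

```text
time_s: 17.13
tool_pos: [473.5, 240.5, 113.3]
orientation: [0.045, -3.137, 0.005]
ft_force: [0.3, -0.4, -0.6]
width: 31.3
grip_force: 0.0
```

Call:
apply_moves(
  slide=[
    [0, 0, 0],
    [0, 0, 0],
    [0, 0, 0],
    [0, 0, 0],
    [0, 0, 0],
  ],
  turn=[0, 0, 0, 0, 0],
  fingers=[20, 12, 8, 8, 8],
)

```text
time_s: 17.55
tool_pos: [475.1, 242.8, 116.8]
orientation: [-0.049, 3.14, 0.002]
ft_force: [0.7, -0.6, -0.5]
width: 14.8
grip_force: 43.1
```

Call:
apply_moves(
  slide=[
    [0, 0, 10],
    [0, 0, 25],
    [0, 0, 30],
    [0, 0, 25],
    [0, 0, 0],
  ],
  turn=[0, 0, 0, 0, 0],
  fingers=[8, 8, 8, 8, 8],
)

```text
time_s: 17.97
tool_pos: [477.6, 244.1, 211.9]
orientation: [-0.049, 3.132, 0.009]
ft_force: [0.0, 0.1, 0.9]
width: 14.9
grip_force: 43.1
```

```bash
python3 -c "
from st import *
st()"
```

```text
t 17.9667 [477.6 244.1 211.9] yaw 91.8 w 14.9 tray [-56.5 302.2] q7 1.12 F [0.  0.1 0.9]
```

Call:
apply_moves(
  slide=[
    [3.15, -16, 0],
    [3.15, -16, 0],
    [3.15, -16, 0],
    [3.15, -16, 0],
    [3.15, -16, 0],
  ],
  turn=[-6.65, -6.65, -6.65, -6.65, -6.65],
  fingers=[8, 8, 8, 8, 8],
)

```text
time_s: 18.38
tool_pos: [490.3, 161.8, 206.3]
orientation: [0.86, 3.021, 0.001]
ft_force: [-0.7, -0.3, -0.2]
width: 14.8
grip_force: 43.1
```

Call:
apply_moves(
  slide=[
    [3.15, -16, 0],
    [3.15, -16, 0],
    [3.15, -16, 0],
    [3.15, -16, 0],
    [3.15, -16, 0],
  ],
  turn=[-6.65, -6.65, -6.65, -6.65, -6.65],
  fingers=[8, 8, 8, 8, 8],
)

```text
time_s: 18.8
tool_pos: [506.1, 81.8, 206.2]
orientation: [1.688, 2.649, 0.001]
ft_force: [0.9, 0.8, -0.6]
width: 15.2
grip_force: 43.1
```

Call:
apply_moves(
  slide=[
    [3.15, -16, 0],
    [3.15, -16, 0],
    [3.15, -16, 0],
    [0, 0, 0],
    [0, 0, 0],
  ],
  turn=[-6.65, -6.65, -6.65, 0, 0],
  fingers=[8, 8, 8, 8, 8],
)

```text
time_s: 19.22
tool_pos: [515.5, 34.1, 206.1]
orientation: [2.114, 2.323, 0.0]
ft_force: [-0.2, 0.9, 0.3]
width: 15.1
grip_force: 43.1
```

```bash
python3 -c "
from st import *
st()"
```

```text
t 19.2167 [515.5  34.1 206.1] yaw 5.4 w 15.1 tray [-38.5  89.7] q7 0.14 F [-0.2  0.9  0.3]
```

Call:
apply_moves(
  slide=[
    [0, 0, -25],
    [0, 0, -30],
    [0, 0, -22],
    [0, 0, -6],
    [0, 0, 0],
  ],
  turn=[0, 0, 0, 0, 0],
  fingers=[8, 8, 8, 8, 8],
)

```text
time_s: 19.63
tool_pos: [514.4, 35.8, 122.1]
orientation: [-2.11, -2.324, 0.003]
ft_force: [0.3, 0.1, 0.0]
width: 15.0
grip_force: 43.1
```

Call:
apply_moves(
  slide=[
    [0, 0, -2],
    [0, 0, 0],
    [0, 0, -1],
    [0, 0, 0],
    [0, 0, 0],
  ],
  turn=[0, 0, 0, 0, 0],
  fingers=[8, 8, 8, 8, 8],
)

```text
time_s: 20.05
tool_pos: [515.9, 35.2, 120.7]
orientation: [-2.114, -2.324, -0.002]
ft_force: [-2.0, 0.5, 5.7]
width: 14.7
grip_force: 43.9
```

Call:
apply_moves(
  slide=[
    [0, 0, 0],
    [0, 0, 0],
    [0, 0, 15],
    [0, 0, 35],
    [0, 0, 37],
  ],
  turn=[0, 0, 0, 0, 0],
  fingers=[20, 28, 28, 28, 30],
)

```text
time_s: 20.47
tool_pos: [514.1, 34.1, 206.4]
orientation: [-2.114, -2.321, 0.007]
ft_force: [0.7, 0.4, -1.3]
width: 29.8
grip_force: 0.0
```

Call:
apply_moves(
  slide=[
    [-2.85, 20.5, 0],
    [-2.85, 20.5, 0],
    [-2.85, 20.5, 0],
    [-2.85, 20.5, 0],
    [-2.85, 20.5, 0],
  ],
  turn=[6.3, 6.3, 6.3, 6.3, 6.3],
  fingers=[36, 36, 36, 36, 36],
)

```text
time_s: 20.88
tool_pos: [501.0, 137.9, 206.9]
orientation: [1.398, 2.813, 0.0]
ft_force: [0.3, -0.3, 0.3]
width: 35.7
grip_force: 0.0
```

Call:
apply_moves(
  slide=[
    [-2.85, 20.5, 0],
    [-2.85, 20.5, 0],
    [-2.85, 20.5, 0],
    [-2.85, 20.5, 0],
    [-2.85, 20.5, 0],
  ],
  turn=[6.3, 6.3, 6.3, 6.3, 6.3],
  fingers=[36, 36, 36, 36, 36],
)

```text
time_s: 21.3
tool_pos: [486.8, 240.4, 206.7]
orientation: [0.582, 3.087, -0.0]
ft_force: [0.5, -0.7, -0.6]
width: 35.7
grip_force: 0.0
```

Call:
apply_moves(
  slide=[
    [-2.85, 20.5, 0],
    [-2.85, 20.5, 0],
    [-2.85, 20.5, 0],
    [0, 0, 0],
    [0, 0, 0],
  ],
  turn=[6.3, 6.3, 6.3, 0, 0],
  fingers=[36, 36, 36, 36, 36],
)

```text
time_s: 21.72
tool_pos: [478.0, 301.8, 206.4]
orientation: [-0.074, -3.14, 0.0]
ft_force: [0.5, -0.9, -0.2]
width: 35.9
grip_force: 0.0
```

Run:
```python
from obj import *
from st import *
s=snap('side9','side');t=snap('top9','top');st()
mask('top',t,(50,50,30),(90,255,190),(340,160,420,225),121,8)
print('lime');mask('top',t,(32,90,140),(50,255,255),(240,150,420,250),128)
print('blue');mask('side',s,(105,60,40),(140,255,255),(240,180,360,250),117);mask('top',t,(105,60,40),(140,255,255),(240,150,340,245),117)
```

```text
t 21.8167 [478.8 299.8 206.6] yaw 87.1 w 36.4 tray [-50.1 357.6] q7 0.96 F [ 0.7 -0.4  0.5]
top 95 px [377.  174.1] mean [601.6  38.9] rect [601.5  41.8] [  7.7 134.2] long axis world deg 94.3
lime
top 162 px [379.7 200.7] mean [515.5  33.8] rect [515.2  34.6] [ 14.1 117.5] long axis world deg 95.4
blue
side 24 px [295. 209.] mean [529.8 301.1] rect [529.9 300.9] [32.4  8.8] long axis world deg 2.0
side 74 px [324.5 216.8] mean [447.5 306.5] rect [447.1 306.5] [12.1 71. ] long axis world deg 175.9
```

Call:
apply_moves(
  slide=[
    [0, 0, -25],
    [0, 0, -30],
    [0, 0, -25],
    [0, 0, -13],
    [0, 0, 0],
  ],
  turn=[0, 0, 0, 0, 0],
  fingers=[36, 36, 36, 36, 28],
)

```text
time_s: 22.23
tool_pos: [477.7, 298.8, 111.2]
orientation: [-0.08, -3.137, 0.005]
ft_force: [0.7, -0.3, -0.1]
width: 28.8
grip_force: 0.0
```

Call:
apply_moves(
  slide=[
    [0, 0, 0],
    [0, 0, 0],
    [0, 0, 0],
    [0, 0, 0],
    [0, 0, 0],
  ],
  turn=[0, 0, 0, 0, 0],
  fingers=[18, 10, 4, 4, 4],
)

```text
time_s: 22.65
tool_pos: [479.1, 301.1, 114.9]
orientation: [0.076, 3.139, 0.002]
ft_force: [-0.0, -0.7, 4.2]
width: 7.3
grip_force: 39.6
```

Call:
apply_moves(
  slide=[
    [0, 0, 10],
    [0, 0, 25],
    [0, 0, 30],
    [0, 0, 25],
    [0, 0, 0],
  ],
  turn=[0, 0, 0, 0, 0],
  fingers=[4, 4, 4, 4, 4],
)

```text
time_s: 23.07
tool_pos: [481.3, 302.8, 210.0]
orientation: [0.076, 3.133, 0.01]
ft_force: [0.7, 0.9, 0.1]
width: 7.1
grip_force: 39.0
```

Run:
```python
from obj import *
from st import *
s=snap('side10','side');st()
mask('side',s,(105,60,40),(140,255,255),(240,120,360,250),203)
```

```text
t 23.1167 [480.1 302.2 207.6] yaw 87.3 w 7.2 tray [-48.5 359.8] q7 0.96 F [ 0.6 -0.4  0.3]
side 31 px [358.1 156.4] mean [423.6 115.6] rect [423.9 115.7] [ 5.6 72. ] long axis world deg 107.2
side 45 px [296.4 176.2] mean [530.7 285. ] rect [531.  285.1] [12.6 52.6] long axis world deg 175.2
side 62 px [324.8 183.3] mean [452.5 292.9] rect [450.8 293.3] [12.4 60.1] long axis world deg 174.4
```

Call:
apply_moves(
  slide=[
    [6.15, -20.2, 0],
    [6.15, -20.2, 0],
    [6.15, -20.2, 0],
    [6.15, -20.2, 0],
    [6.15, -20.2, 0],
  ],
  turn=[-6.3, -6.3, -6.3, -6.3, -6.3],
  fingers=[4, 4, 4, 4, 4],
)

```text
time_s: 23.53
tool_pos: [508.7, 198.8, 203.2]
orientation: [-0.933, -2.999, 0.002]
ft_force: [0.8, 0.4, 0.4]
width: 7.5
grip_force: 39.0
```

Call:
apply_moves(
  slide=[
    [6.15, -20.2, 0],
    [6.15, -20.2, 0],
    [6.15, -20.2, 0],
    [6.15, -20.2, 0],
    [6.15, -20.2, 0],
  ],
  turn=[-6.3, -6.3, -6.3, -6.3, -6.3],
  fingers=[4, 4, 4, 4, 4],
)

```text
time_s: 23.95
tool_pos: [539.4, 97.9, 203.2]
orientation: [-1.712, -2.633, 0.002]
ft_force: [-0.1, -0.7, 0.3]
width: 6.9
grip_force: 39.1
```

Call:
apply_moves(
  slide=[
    [6.15, -20.2, 0],
    [6.15, -20.2, 0],
    [6.15, -20.2, 0],
    [0, 0, 0],
    [0, 0, 0],
  ],
  turn=[-6.3, -6.3, -6.3, 0, 0],
  fingers=[4, 4, 4, 4, 4],
)

```text
time_s: 24.37
tool_pos: [558.0, 37.2, 203.2]
orientation: [-2.117, -2.321, 0.002]
ft_force: [0.2, 0.3, -0.2]
width: 7.2
grip_force: 39.1
```

```bash
python3 -c "
from st import *
st()"
```

```text
t 24.3667 [558.   37.2 203.2] yaw 5.3 w 7.2 tray [ 4.1 88.7] q7 0.18 F [ 0.2  0.3 -0.2]
```

Call:
apply_moves(
  slide=[
    [0, 1, -25],
    [0, 0, -30],
    [0, 0, -22],
    [0, 0, -7],
    [0, 0, 0],
  ],
  turn=[0, 0, 0, 0, 0],
  fingers=[4, 4, 4, 4, 4],
)

```text
time_s: 24.78
tool_pos: [557.0, 40.7, 118.6]
orientation: [-2.11, -2.323, 0.004]
ft_force: [0.2, 0.6, 0.3]
width: 7.0
grip_force: 49.3
```

Call:
apply_moves(
  slide=[
    [0, 0, -1],
    [0, 0, 0],
    [0, 0, -1],
    [0, 0, 0],
    [0, 0, 0],
  ],
  turn=[0, 0, 0, 0, 0],
  fingers=[4, 4, 4, 4, 4],
)

```text
time_s: 25.2
tool_pos: [558.5, 39.6, 118.0]
orientation: [2.115, 2.323, 0.0]
ft_force: [-0.0, 0.3, 0.2]
width: 7.2
grip_force: 49.3
```

Call:
apply_moves(
  slide=[
    [0, 0, -1],
    [0, 0, 0],
    [0, 0, 0],
  ],
  turn=[0, 0, 0],
  fingers=[4, 4, 4],
)

```text
time_s: 25.45
tool_pos: [558.7, 39.5, 117.5]
orientation: [-2.115, -2.323, -0.001]
ft_force: [-1.2, 1.1, 5.1]
width: 7.3
grip_force: 50.0
```

Call:
apply_moves(
  slide=[
    [0, 0, 0],
    [0, 0, 0],
    [0, 0, 15],
    [0, 0, 35],
    [0, 0, 40],
  ],
  turn=[0, 0, 0, 0, 0],
  fingers=[14, 24, 24, 24, 24],
)

```text
time_s: 25.87
tool_pos: [556.7, 39.1, 205.6]
orientation: [-2.114, -2.32, 0.008]
ft_force: [1.1, -0.3, 0.1]
width: 24.1
grip_force: 0.0
```

Call:
apply_moves(
  slide=[
    [-20, 38, 0],
    [-20, 38, 0],
    [-20, 38, 0],
    [-10, 38, 0],
    [0, 0, 0],
  ],
  turn=[0, 0, 0, 0, 0],
  fingers=[40, 50, 60, 64, 64],
)

```text
time_s: 26.28
tool_pos: [487.0, 196.8, 206.5]
orientation: [-2.099, -2.333, -0.003]
ft_force: [0.2, 0.8, 0.4]
width: 63.9
grip_force: 0.0
```

Run:
```python
from obj import *
from st import *
s=snap('side11','side');t=snap('top11','top');st()
print('green');mask('top',t,(50,50,30),(90,255,190),(340,160,420,225),121,8)
print('lime');mask('top',t,(32,90,140),(50,255,255),(240,150,420,250),128)
print('blue');mask('top',t,(105,60,40),(140,255,255),(340,150,420,221),121)
R=(246,155,349,240)
print('brick');mask('top',t,(0,0,0),(179,255,135),R,140,40)
print('side brick');mask('side',s,(0,0,0),(179,255,60),(255,175,300,215),140,60)
```

```text
t 26.3833 [489.5 189.8 206.6] yaw 5.6 w 63.9 tray [-49.7 247.1] q7 -0.16 F [ 0.  -0.4 -0.3]
green
top 96 px [376.9 174.1] mean [601.6  39.1] rect [601.5  41.8] [  7.9 134.2] long axis world deg 94.3
lime
top 163 px [379.8 200.7] mean [515.5  33.4] rect [515.2  34.4] [ 14.1 117.9] long axis world deg 95.4
blue
top 102 px [377.6 187.7] mean [558.   38.1] rect [557.8  40.2] [  7.9 133.8] long axis world deg 94.5
brick
top 2298 px [327.6 201.7] mean [514.7 197.6] rect [514.8 217.3] [166.8 232.6] long axis world deg 22.8
top 82 px [264.  186.9] mean [565.4 396.5] rect [566.3 396.9] [34.5 28.5] long axis world deg 41.7
side brick
side 481 px [277.2 194. ] mean [587.5 283.7] rect [588.6 280.3] [109.8  74.3] long axis world deg 91.2
```

Run:
```python
from obj import *
t=cv2.imread('pics/top0.png');R=(246,155,346,240)
mask('top',t,(0,0,0),(179,255,140),R,140,40);mask('top',t,(0,0,0),(179,255,140),R,125,40)
for f in('side0','side11'): mask('side',cv2.imread(f'pics/{f}.png'),(0,0,0),(179,255,60),(255,175,300,215),140,60)
S=lambda a:np.array(a)/4+[205,120]-.4; T=lambda a:np.array(a)/7+[244,158]-.43
# top-face corners: near-left/far etc seen in both crops
for a,b in(([385,48],[226,290]),([553,100],[313,249]),([530,205],[352,263])): print(tri(T(a),S(b)))
```

```text
top 410 px [308.6 175.4] mean [598.9 255.7] rect [598.7 255.6] [84.9 50. ] long axis world deg 69.8
top 90 px [264.1 186.7] mean [566.1 396.1] rect [566.6 396.4] [34.3 29.4] long axis world deg 22.0
top 105 px [264.1 222.8] mean [452.3 396.8] rect [454.5 398.9] [45.7 31.3] long axis world deg 83.3
top 410 px [308.6 175.4] mean [601.5 256.3] rect [601.3 256.2] [85.7 50.5] long axis world deg 69.8
top 90 px [264.1 186.7] mean [568.3 398.1] rect [568.9 398.5] [34.6 29.7] long axis world deg 22.0
top 105 px [264.1 222.8] mean [453.5 398.8] rect [455.6 401. ] [46.1 31.6] long axis world deg 83.3
side 462 px [277.3 194. ] mean [587.4 283.8] rect [588.7 280.2] [109.8  74. ] long axis world deg 89.8
side 481 px [277.2 194. ] mean [587.5 283.7] rect [588.6 280.3] [109.8  74.3] long axis world deg 91.2
(array([634.72718652, 286.7306852 , 136.82576959]), np.float64(1.2802064267489426))
(array([609.15741774, 211.14605793, 134.93483669]), np.float64(2.1947929650423172))
(array([566.49098854, 224.4998804 , 138.50620185]), np.float64(9.549378270764167))
```

Call:
apply_moves(
  slide=[
    [22.4, 13.1, 0],
    [22.4, 13.1, 0],
    [22.4, 13.1, 0],
    [22.4, 13.1, 0],
    [22.4, 13.1, 0],
  ],
  turn=[-5, -5, -5, -5, -5],
  fingers=[66, 66, 66, 66, 66],
)

```text
time_s: 26.8
tool_pos: [604.1, 251.8, 206.7]
orientation: [2.573, 1.8, -0.001]
ft_force: [0.2, -0.4, 0.1]
width: 65.9
grip_force: 0.0
```

Call:
apply_moves(
  slide=[
    [0, 0, 0],
    [0, 0, -30],
    [0, 0, -15],
    [0, 0, 0],
    [0, 0, 0],
  ],
  turn=[0, 0, 0, 0, 0],
  fingers=[66, 66, 66, 66, 66],
)

```text
time_s: 27.22
tool_pos: [602.2, 251.5, 161.2]
orientation: [2.569, 1.807, -0.003]
ft_force: [0.8, -0.6, 0.5]
width: 65.6
grip_force: 0.0
```

```bash
python3 -c "
from st import *
st()"
```

```text
t 27.2167 [602.2 251.5 161.2] yaw -19.7 w 65.6 tray [ 68.2 297.9] q7 -0.51 F [ 0.8 -0.6  0.5]
```

Call:
apply_moves(
  slide=[
    [0, 5, -20],
    [0, 0, -17],
    [0, 0, -10],
    [0, 0, 0],
    [0, 0, 0],
  ],
  turn=[0, 0, 0, 0, 0],
  fingers=[66, 66, 66, 66, 56],
)

```text
time_s: 27.63
tool_pos: [602.8, 257.9, 115.6]
orientation: [2.568, 1.809, 0.001]
ft_force: [-0.3, 0.2, 0.7]
width: 56.5
grip_force: 0.0
```

Call:
apply_moves(
  slide=[
    [0, 0, 0],
    [0, 0, 0],
    [0, 0, 0],
    [0, 0, 0],
    [0, 0, 0],
  ],
  turn=[0, 0, 0, 0, 0],
  fingers=[46, 38, 36, 36, 36],
  force=50,
)

```text
time_s: 28.05
tool_pos: [603.4, 258.5, 116.6]
orientation: [2.568, 1.809, 0.004]
ft_force: [0.2, -0.3, 6.7]
width: 45.0
grip_force: 54.0
```

Call:
apply_moves(
  slide=[
    [0, 0, 10],
    [0, 0, 25],
    [0, 0, 30],
    [0, 0, 30],
    [0, 0, 0],
  ],
  turn=[0, 0, 0, 0, 0],
  fingers=[36, 36, 36, 36, 36],
)

```text
time_s: 28.47
tool_pos: [605.6, 259.3, 216.7]
orientation: [2.567, 1.809, 0.016]
ft_force: [1.6, -0.4, -1.6]
width: 45.1
grip_force: 53.1
```

```bash
python3 -c "
from st import *
st()"
```

```text
t 28.4667 [605.6 259.3 216.7] yaw -19.7 w 45.1 tray [ 72.3 305.4] q7 -0.54 F [ 1.6 -0.4 -1.6]
```

Call:
apply_moves(
  slide=[
    [-7, -36.4, 0],
    [-7, -36.4, 0],
    [-7, -36.4, 0],
    [-7, -36.4, 0],
    [-7, -36.4, 0],
  ],
  turn=[2.51, 2.51, 2.51, 2.51, 2.51],
  fingers=[36, 36, 36, 36, 36],
)

```text
time_s: 28.88
tool_pos: [566.1, 75.0, 209.6]
orientation: [-2.352, -2.082, 0.001]
ft_force: [1.9, -0.3, -1.4]
width: 44.8
grip_force: 52.9
```

Call:
apply_moves(
  slide=[
    [-7, -36.4, 0],
    [-7, -36.4, 0],
    [-7, -36.4, 0],
    [-7, -36.4, 0],
    [-7, -36.4, 0],
  ],
  turn=[2.51, 2.51, 2.51, 2.51, 2.51],
  fingers=[36, 36, 36, 36, 36],
)

```text
time_s: 29.3
tool_pos: [531.2, -106.9, 209.8]
orientation: [-2.11, -2.327, -0.0]
ft_force: [1.7, -0.1, -1.9]
width: 45.4
grip_force: 52.9
```

Call:
apply_moves(
  slide=[
    [0, 0, 0],
    [0, 0, 0],
  ],
  turn=[0, 0],
  fingers=[36, 36],
)

```text
time_s: 29.47
tool_pos: [531.2, -108.3, 209.9]
orientation: [2.12, 2.318, -0.0]
ft_force: [-0.2, 1.5, -2.2]
width: 45.0
grip_force: 53.0
```

```bash
python3 -c "
from st import *
st()"
```

```text
t 29.4667 [ 531.2 -108.3  209.9] yaw 5.1 w 45.0 tray [-36.3 -53.6] q7 0.44 F [-0.2  1.5 -2.2]
```

Call:
apply_moves(
  slide=[
    [2.5, 2, -25],
    [0, 0, -30],
    [0, 0, -22],
    [0, 0, -9],
    [0, 0, 0],
  ],
  turn=[0, 0, 0, 0, 0],
  fingers=[36, 36, 36, 36, 36],
)

```text
time_s: 29.88
tool_pos: [533.8, -101.8, 122.2]
orientation: [-2.109, -2.324, 0.003]
ft_force: [-0.5, -0.6, -1.5]
width: 44.9
grip_force: 53.5
```

Call:
apply_moves(
  slide=[
    [0, 0, -2],
    [0, 0, 0],
    [0, 0, 0],
  ],
  turn=[0, 0, 0],
  fingers=[36, 36, 36],
)

```text
time_s: 30.13
tool_pos: [535.4, -103.2, 122.6]
orientation: [2.112, 2.324, 0.002]
ft_force: [0.7, -0.4, -1.9]
width: 45.1
grip_force: 53.5
```

Call:
apply_moves(
  slide=[
    [0, 0, -1.5],
    [0, 0, 0],
    [0, 0, 0],
  ],
  turn=[0, 0, 0],
  fingers=[36, 36, 36],
)

```text
time_s: 30.38
tool_pos: [534.9, -103.5, 120.6]
orientation: [2.113, 2.324, 0.001]
ft_force: [-0.2, -0.0, -1.9]
width: 45.2
grip_force: 53.5
```

Call:
apply_moves(
  slide=[
    [0, 0, -1],
    [0, 0, 0],
    [0, 0, 0],
  ],
  turn=[0, 0, 0],
  fingers=[36, 36, 36],
)

```text
time_s: 30.63
tool_pos: [534.9, -103.5, 120.5]
orientation: [-2.113, -2.324, -0.001]
ft_force: [-3.6, 0.9, 7.0]
width: 44.8
grip_force: 54.5
```

Call:
apply_moves(
  slide=[
    [0, 0, -0.8],
    [0, 0, 0],
    [0, 0, 0],
  ],
  turn=[0, 0, 0],
  fingers=[36, 36, 36],
)

```text
time_s: 30.88
tool_pos: [534.9, -103.5, 120.4]
orientation: [-2.113, -2.324, -0.002]
ft_force: [-5.3, 1.1, 14.9]
width: 44.7
grip_force: 55.4
```

Call:
apply_moves(
  slide=[
    [0, 0, 0],
    [0, 0, 0],
    [0, 0, 15],
    [0, 0, 35],
    [0, 0, 40],
  ],
  turn=[0, 0, 0, 0, 0],
  fingers=[50, 53, 53, 53, 53],
)

```text
time_s: 31.3
tool_pos: [533.2, -103.4, 207.6]
orientation: [-2.112, -2.322, 0.006]
ft_force: [0.9, 0.2, -0.1]
width: 53.1
grip_force: 0.0
```

Call:
apply_moves(
  slide=[
    [-5, 38, 0],
    [-5, 38, 0],
    [-5, 38, 0],
    [-5, 38, 0],
    [-5, 38, 0],
  ],
  turn=[0, 0, 0, 0, 0],
  fingers=[53, 53, 53, 53, 53],
)

```text
time_s: 31.72
tool_pos: [509.4, 88.2, 208.7]
orientation: [2.114, 2.324, 0.001]
ft_force: [2.3, -0.7, 0.3]
width: 53.0
grip_force: 0.0
```

Call:
apply_moves(
  slide=[
    [-5, 38, 0],
    [-5, 38, 0],
    [-5, 38, 0],
    [0, 0, 0],
    [0, 0, 0],
  ],
  turn=[4, 4, 4, 4, 0.8],
  fingers=[53, 53, 53, 53, 53],
)

```text
time_s: 32.13
tool_pos: [494.0, 203.4, 208.2]
orientation: [-1.741, -2.615, -0.0]
ft_force: [0.2, -1.4, 0.3]
width: 53.3
grip_force: 0.0
```

Run:
```python
from obj import *
from st import *
s=snap('side12','side');t=snap('top12','top');st()
R=(246,155,349,240)
print('clip');mask('top',t,(0,0,0),(179,255,140),(246,165,283,205),127,40)
print('stamp');mask('top',t,(0,0,0),(179,255,140),(246,206,283,240),140,40)
for f in('side0','side12'):
  im=cv2.imread(f'pics/{f}.png');print(f)
  mask('side',im,(0,0,0),(179,255,60),(245,215,280,245),118,20); mask('side',im,(0,100,30),(14,255,160),(290,200,320,235),180,20)
print('brick');mask('top',t,(0,0,0),(179,255,110),(400,165,452,212),144,100)
# wire ends
g=cv2.cvtColor(t,cv2.COLOR_BGR2GRAY).astype(int);w=t[170:204,246:284].astype(int)
d=np.abs(w-np.median(w.reshape(-1,3),0)).sum(2)>75
ys,xs=np.nonzero(d);P=plane('top',np.c_[xs+246,ys+170],114)[:,:2];c=cv2.minAreaRect(P.astype(np.float32));e,V=np.linalg.eigh(np.cov(P.T));print(c,np.degrees(np.arctan2(V[1,1],V[0,1]))%180)
```

```text
t 32.2333 [494.9 199.7 208.4] yaw 22.1 w 53.0 tray [-43.4 256.4] q7 0.08 F [-0.1 -0.2 -0.1]
clip
top 82 px [264.  186.9] mean [567.3 398.3] rect [568.3 398.7] [34.8 28.7] long axis world deg 41.7
stamp
top 72 px [264.4 223.8] mean [449.3 395.6] rect [453.8 399.3] [45.2 29.9] long axis world deg 99.0
side0
side 91 px [261.5 227.3] mean [568.5 405.2] rect [569.2 406. ] [32.5 36.9] long axis world deg 128.5
side 193 px [305.  218.6] mean [449.7 417.7] rect [446.  420.4] [29.4 77.6] long axis world deg 114.5
side12
side 93 px [261.3 227.4] mean [568.6 405.6] rect [569.2 406. ] [32.5 36.9] long axis world deg 124.7
side 199 px [305.1 218.5] mean [449.8 417.3] rect [451.  422.1] [30.3 77. ] long axis world deg 113.9
brick
top 425 px [424.3 193.7] mean [ 532.8 -104.1] rect [ 533.1 -103.6] [48.2 91. ] long axis world deg 98.6
((570.60693359375, 401.5105285644531), (36.30633544921875, 81.25202941894531), 25.714420318603516) 110.50180391398514
```

Call:
apply_moves(
  slide=[
    [12.3, 33.3, 0],
    [12.3, 33.3, 0],
    [12.3, 33.3, 0],
    [12.3, 33.3, 0],
    [12.3, 33.3, 0],
  ],
  turn=[0, 0, 0, 0, 0],
  fingers=[53, 53, 53, 53, 53],
)

```text
time_s: 32.65
tool_pos: [557.8, 366.4, 208.6]
orientation: [1.757, 2.603, -0.0]
ft_force: [-0.7, -0.1, -0.6]
width: 53.0
grip_force: 0.0
```

Call:
apply_moves(
  slide=[
    [12.3, 33.3, 0],
    [0, 0, -30],
    [0, 0, -20],
    [0, 0, 0],
    [0, 0, 0],
  ],
  turn=[0, 0, 0, 0, 0],
  fingers=[53, 53, 53, 53, 53],
)

```text
time_s: 33.07
tool_pos: [569.0, 397.9, 157.5]
orientation: [1.756, 2.605, -0.005]
ft_force: [0.1, 0.1, 1.3]
width: 52.9
grip_force: 0.0
```

```bash
python3 -c "
from st import *
st()"
```

```text
t 33.0667 [569.  397.9 157.5] yaw 22.0 w 52.9 tray [ 49.  446.8] q7 -0.09 F [0.1 0.1 1.3]
```

Call:
apply_moves(
  slide=[
    [0, 2, -20],
    [0, 0, -15],
    [0, 0, -8],
    [0, 0, 0],
    [0, 0, 0],
  ],
  turn=[0, 0, 0, 0, 0],
  fingers=[53, 53, 53, 53, 44],
)

```text
time_s: 33.48
tool_pos: [568.8, 401.8, 115.8]
orientation: [1.752, 2.607, -0.0]
ft_force: [-0.6, -0.5, 0.3]
width: 44.5
grip_force: 0.0
```

Call:
apply_moves(
  slide=[
    [0, 0, 0],
    [0, 0, 0],
    [0, 0, 0],
    [0, 0, 0],
    [0, 0, 0],
  ],
  turn=[0, 0, 0, 0, 0],
  fingers=[34, 26, 24, 24, 24],
  force=40,
)

```text
time_s: 33.9
tool_pos: [569.3, 402.6, 116.9]
orientation: [1.751, 2.607, 0.003]
ft_force: [0.6, -1.0, 5.5]
width: 30.8
grip_force: 40.2
```

Call:
apply_moves(
  slide=[
    [0, 0, 10],
    [0, 0, 25],
    [0, 0, 30],
    [0, 0, 30],
    [0, 0, 0],
  ],
  turn=[0, 0, 0, 0, 0],
  fingers=[24, 24, 24, 24, 24],
)

```text
time_s: 34.32
tool_pos: [571.5, 404.1, 217.9]
orientation: [1.749, 2.606, 0.016]
ft_force: [0.9, -0.3, 0.4]
width: 30.3
grip_force: 39.7
```

```bash
python3 -c "
from st import *
st()"
```

```text
t 34.3167 [571.5 404.1 217.9] yaw 22.3 w 30.3 tray [ 52.  452.7] q7 -0.11 F [ 0.9 -0.3  0.4]
```

Call:
apply_moves(
  slide=[
    [3.03, -38.4, 0],
    [3.03, -38.4, 0],
    [3.03, -38.4, 0],
    [3.03, -38.4, 0],
    [3.03, -38.4, 0],
  ],
  turn=[-1.3, -1.3, -1.3, -1.3, -1.3],
  fingers=[24, 24, 24, 24, 24],
)

```text
time_s: 34.73
tool_pos: [583.3, 208.7, 210.8]
orientation: [-1.897, -2.504, -0.0]
ft_force: [1.4, -0.2, -0.4]
width: 31.1
grip_force: 39.7
```

Call:
apply_moves(
  slide=[
    [3.03, -38.4, 0],
    [3.03, -38.4, 0],
    [3.03, -38.4, 0],
    [3.03, -38.4, 0],
    [3.03, -38.4, 0],
  ],
  turn=[-1.3, -1.3, -1.3, -1.3, -1.3],
  fingers=[24, 24, 24, 24, 24],
)

```text
time_s: 35.15
tool_pos: [598.5, 16.7, 210.9]
orientation: [-2.036, -2.392, -0.001]
ft_force: [0.5, -0.6, -0.2]
width: 30.4
grip_force: 39.7
```

Call:
apply_moves(
  slide=[
    [3.03, -38.4, 0],
    [3.03, -38.4, 0],
    [3.03, -38.4, 0],
    [0, 0, 0],
    [0, 0, 0],
  ],
  turn=[-1.3, -1.3, -1.3, 0, 0],
  fingers=[24, 24, 24, 24, 24],
)

```text
time_s: 35.57
tool_pos: [607.4, -100.3, 210.8]
orientation: [2.121, 2.316, -0.001]
ft_force: [0.2, 1.1, -0.4]
width: 30.3
grip_force: 39.7
```

```bash
python3 -c "
from st import *
st()"
```

```text
t 35.5667 [ 607.4 -100.3  210.8] yaw 5.0 w 30.3 tray [ 40.3 -52.8] q7 0.43 F [ 0.2  1.1 -0.4]
```

Call:
apply_moves(
  slide=[
    [1, 2.5, -25],
    [0, 0, -30],
    [0, 0, -22],
    [0, 0, -10],
    [0, 0, 0],
  ],
  turn=[0.4, 0, 0, 0, 0],
  fingers=[24, 24, 24, 24, 24],
)

```text
time_s: 35.98
tool_pos: [608.0, -92.2, 121.9]
orientation: [-2.102, -2.33, 0.002]
ft_force: [0.2, -0.1, -0.6]
width: 30.4
grip_force: 41.4
```

Call:
apply_moves(
  slide=[
    [0, 0, -1.5],
    [0, 0, 0],
    [0, 0, -1],
    [0, 0, 0],
    [0, 0, 0],
  ],
  turn=[0, 0, 0, 0, 0],
  fingers=[24, 24, 24, 24, 24],
)

```text
time_s: 36.4
tool_pos: [609.2, -94.3, 121.5]
orientation: [2.107, 2.33, 0.001]
ft_force: [-0.6, -0.6, -0.0]
width: 30.7
grip_force: 41.4
```

```bash
python3 -c "
from st import *
st()"
```

```text
t 36.4 [609.2 -94.3 121.5] yaw 5.8 w 30.7 tray [ 42.7 -47. ] q7 0.49 F [-0.6 -0.6 -0. ]
```

Call:
apply_moves(
  slide=[
    [0, -1.5, -1],
    [0, 0, 0],
    [0, 0, 0],
  ],
  turn=[-0.4, 0, 0],
  fingers=[24, 24, 24],
)

```text
time_s: 36.65
tool_pos: [609.1, -96.1, 120.2]
orientation: [2.115, 2.322, 0.0]
ft_force: [0.1, -0.3, 1.4]
width: 30.5
grip_force: 41.5
```

Call:
apply_moves(
  slide=[
    [0, 0, -1],
    [0, 0, 0],
    [0, 0, 0],
  ],
  turn=[0, 0, 0],
  fingers=[24, 24, 24],
)

```text
time_s: 36.9
tool_pos: [609.2, -96.1, 120.2]
orientation: [2.115, 2.322, 0.001]
ft_force: [-3.3, -0.5, 7.8]
width: 30.6
grip_force: 42.3
```

Call:
apply_moves(
  slide=[
    [0, 0, 0],
    [0, 0, 0],
    [0, 0, 15],
    [0, 0, 35],
    [0, 0, 40],
  ],
  turn=[0, 0, 0, 0, 0],
  fingers=[36, 38, 38, 38, 38],
)

```text
time_s: 37.32
tool_pos: [607.1, -95.6, 207.4]
orientation: [-2.113, -2.32, 0.007]
ft_force: [0.2, 0.3, 0.7]
width: 38.0
grip_force: 0.0
```

Call:
apply_moves(
  slide=[
    [-20, 38, 0],
    [-20, 38, 0],
    [-20, 38, 0],
    [-20, 38, 0],
    [-20, 38, 0],
  ],
  turn=[-3.1, -3.1, -3.1, -3.1, -3.1],
  fingers=[50, 60, 60, 60, 60],
)

```text
time_s: 37.73
tool_pos: [510.6, 89.9, 208.9]
orientation: [-2.412, -2.012, -0.0]
ft_force: [1.3, 0.9, -0.7]
width: 59.7
grip_force: 0.0
```

Call:
apply_moves(
  slide=[
    [-15, 38, 0],
    [-10, 38, 0],
    [0, 20, 0],
    [0, 0, 0],
    [0, 0, 0],
  ],
  turn=[0, 0, 0, 0, 0],
  fingers=[60, 60, 60, 60, 60],
)

```text
time_s: 38.15
tool_pos: [486.5, 185.7, 208.8]
orientation: [2.406, 2.02, -0.001]
ft_force: [0.8, -0.9, 0.1]
width: 60.0
grip_force: 0.0
```

Run:
```python
from obj import *
from st import *
s=snap('side13','side');t=snap('top13','top');st()
def knob(im,roi,lo,hi):
    x0,y0,x1,y1=roi;m=cv2.inRange(cv2.cvtColor(im,cv2.COLOR_BGR2HSV)[y0:y1,x0:x1],lo,hi);c=max(cv2.findContours(m,0,2)[0],key=cv2.contourArea);return m,c,cv2.minEnclosingCircle(c)
m,c,k=knob(t,(246,206,283,240),(0,85,60),(14,255,220));a=np.array(k[0])+[246,206];print('top knob',a,k[1],plane('top',[a],172))
m,c,k2=knob(s,(288,195,325,224),(0,90,30),(14,255,220));b=np.array(k2[0])+[288,195];print('side knob',b,k2[1],cv2.boundingRect(c))
ys,xs=np.nonzero(m);top=np.array([xs[ys==ys.min()].mean()+288,ys.min()+195.]);print(top)
b2=top+[0,k[1]*0.9];print(tri(a,b2),tri(a,b))
# foot: gray dark region of top view
w=t[206:240,246:283].astype(int);d=np.abs(w-np.median(w.reshape(-1,3),0)).sum(2)>110
ys,xs=np.nonzero(d);P=plane('top',np.c_[xs+246,ys+206],142)[:,:2];print('all',cv2.minAreaRect(P.astype(np.float32)))
ys,xs=np.nonzero(cv2.inRange(cv2.cvtColor(t[206:240,246:283],cv2.COLOR_BGR2HSV),(0,0,0),(179,75,150)));P=plane('top',np.c_[xs+246,ys+206],142)[:,:2];print('grey',len(P),cv2.minAreaRect(P.astype(np.float32)))
crop(t,'m13',246,160,352,240,7)
b=cv2.resize(t[140:245,340:490],None,fx=5,fy=5,interpolation=2)
a=cv2.resize(t[206:240,246:283],None,fx=5,fy=5,interpolation=2);b[:a.shape[0],-a.shape[1]:]=a;cv2.imwrite('pics/m13.png',b)
```

```text
t 38.25 [487.1 183.2 208.8] yaw -10.2 w 60.1 tray [-52.8 240.7] q7 -0.43 F [ 0.4 -0.2 -0. ]
top knob [260.66129017 220.64516163] 4.94319486618042 [[456.63285679 402.84781613 172.        ]]
side knob [304.86206818 216.43103409] 7.2800679206848145 (10, 15, 15, 14)
[305. 210.]
(array([456.33226588, 401.93895355, 179.17332118]), np.float64(0.5964959681019728)) (array([456.61178208, 402.58249287, 174.31719811]), np.float64(0.3536601723936658))
all ((452.7920837402344, 400.4100036621094), (48.80672073364258, 40.90413284301758), 80.1542739868164)
grey 66 ((453.90924072265625, 399.5897216796875), (43.49528884887695, 29.475099563598633), 84.08119201660156)
```

View pics/m13.png

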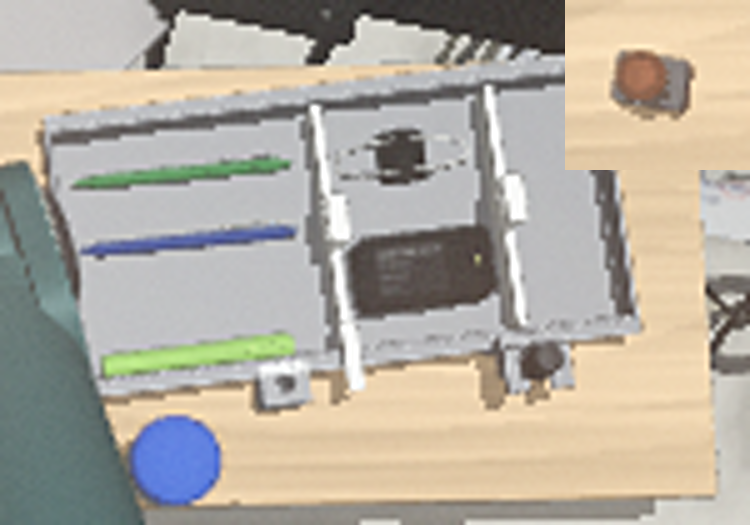

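Call:
apply_moves(
  slide=[
    [-5.1, 36.6, 0],
    [-5.1, 36.6, 0],
    [-5.1, 36.6, 0],
    [-5.1, 36.6, 0],
    [-5.1, 36.6, 0],
  ],
  turn=[3, 0, 0, 0, 0],
  fingers=[60, 60, 60, 60, 60],
)

```text
time_s: 38.67
tool_pos: [462.2, 367.2, 209.1]
orientation: [2.359, 2.074, 0.0]
ft_force: [1.3, 0.5, -0.3]
width: 59.7
grip_force: 0.0
```

Call:
apply_moves(
  slide=[
    [-5.1, 36.6, 0],
    [0, 0, 0],
    [0, 0, 0],
    [0, 0, 0],
  ],
  turn=[0, 0, 0, 0],
  fingers=[60, 60, 60, 60],
)

```text
time_s: 39.0
tool_pos: [457.5, 401.9, 208.7]
orientation: [2.357, 2.074, -0.001]
ft_force: [1.3, -1.1, 0.7]
width: 59.8
grip_force: 0.0
```

```bash
python3 -c "
from st import *
st()"
```

```text
t 39.0 [457.5 401.9 208.7] yaw -7.3 w 59.8 tray [-61.7 461.3] q7 -0.72 F [ 1.3 -1.1  0.7]
```

Call:
apply_moves(
  slide=[
    [0, 1, -20],
    [0, 0, -20],
    [0, 0, -14],
    [0, 0, 0],
    [0, 0, 0],
  ],
  turn=[0, 0, 0, 0, 0],
  fingers=[60, 60, 60, 60, 48],
)

```text
time_s: 39.42
tool_pos: [457.3, 402.7, 154.9]
orientation: [2.359, 2.074, -0.002]
ft_force: [1.2, -0.3, 0.7]
width: 49.5
grip_force: 0.0
```

Call:
apply_moves(
  slide=[
    [0, 0, 0],
    [0, 0, 0],
    [0, 0, 0],
    [0, 0, 0],
    [0, 0, 0],
  ],
  turn=[0, 0, 0, 0, 0],
  fingers=[36, 26, 20, 20, 20],
  force=45,
)

```text
time_s: 39.83
tool_pos: [457.5, 405.1, 156.5]
orientation: [2.356, 2.078, 0.004]
ft_force: [1.1, -1.9, 6.8]
width: 28.4
grip_force: 44.4
```

Call:
apply_moves(
  slide=[
    [0, 0, 8],
    [0, 0, 15],
    [0, 0, 25],
    [0, 0, 25],
    [0, 0, 25],
  ],
  turn=[0, 0, 0, 0, 0],
  fingers=[20, 20, 20, 20, 20],
)

```text
time_s: 40.25
tool_pos: [455.7, 405.0, 254.2]
orientation: [-2.355, -2.079, 0.001]
ft_force: [0.5, 0.5, -0.5]
width: 28.5
grip_force: 44.4
```

Call:
apply_moves(
  slide=[
    [0, 0, 0],
    [0, 0, 0],
    [0, 0, 0],
  ],
  turn=[0, 0, 0],
  fingers=[20, 20, 20],
)

```text
time_s: 40.5
tool_pos: [455.5, 405.0, 252.5]
orientation: [-2.355, -2.079, 0.002]
ft_force: [-0.0, 0.6, -1.4]
width: 28.1
grip_force: 44.4
```

Run:
```python
from st import *
st()
s=snap('side14','side')
# foot tilt: dark grey/red region under gripper
m=cv2.inRange(cv2.cvtColor(s,cv2.COLOR_BGR2HSV)[150:225,280:335],(0,90,30),(14,255,220))
k,l,stt,ce=cv2.connectedComponentsWithStats(m)
for i in range(1,k):
    if stt[i,4]>8: print(stt[i],ce[i]+[280,150])
```

```text
t 40.5 [455.5 405.  252.5] yaw -7.1 w 28.1 tray [-63.3 464.5] q7 -0.74 F [-0.   0.6 -1.4]
[ 17  21  12  23 168] [302.93452381 181.01785714]
[15 48 22 13 88] [305.5        205.45454545]
```

Call:
apply_moves(
  slide=[
    [7.5, -37.2, 0],
    [7.5, -37.2, 0],
    [7.5, -37.2, 0],
    [7.5, -37.2, 0],
    [7.5, -37.2, 0],
  ],
  turn=[0.8, 0.8, 0.8, 0.8, 0.8],
  fingers=[20, 20, 20, 20, 20],
)

```text
time_s: 40.97
tool_pos: [493.0, 217.1, 251.7]
orientation: [-2.28, -2.161, 0.004]
ft_force: [1.5, 0.3, -1.0]
width: 28.8
grip_force: 44.4
```

Call:
apply_moves(
  slide=[
    [7.5, -37.2, 0],
    [7.5, -37.2, 0],
    [7.5, -37.2, 0],
    [7.5, -37.2, 0],
    [7.5, -37.2, 0],
  ],
  turn=[0.8, 0.8, 0.8, 0.8, 0.8],
  fingers=[20, 20, 20, 20, 20],
)

```text
time_s: 41.38
tool_pos: [530.5, 31.4, 251.9]
orientation: [-2.203, -2.238, 0.003]
ft_force: [1.6, 0.3, -1.4]
width: 28.2
grip_force: 44.4
```

Call:
apply_moves(
  slide=[
    [7.5, -37.2, 0],
    [7.5, -37.2, 0],
    [7.5, -37.2, 0],
    [7.5, -37.2, 0],
    [7.5, -37.2, 0],
  ],
  turn=[0.8, 0.8, 0.8, 0.8, 0.8],
  fingers=[20, 20, 20, 20, 20],
)

```text
time_s: 41.8
tool_pos: [568.2, -154.3, 251.6]
orientation: [-2.123, -2.313, 0.002]
ft_force: [1.6, 0.7, -0.9]
width: 28.2
grip_force: 44.4
```

Call:
apply_moves(
  slide=[
    [7.5, -37.2, 0],
    [0, 0, 0],
    [0, 0, 0],
  ],
  turn=[0.5, 0, 0],
  fingers=[20, 20, 20],
)

```text
time_s: 42.05
tool_pos: [575.0, -193.1, 251.5]
orientation: [-2.121, -2.316, 0.004]
ft_force: [-0.2, 1.1, -1.3]
width: 28.1
grip_force: 44.5
```

```bash
python3 -c "
from st import *
imaging.capture('side')
st()"
```

```text
t 42.1 [ 575.4 -190.6  251.5] yaw 5.2 w 28.0 tray [-1.000e-01 -1.397e+02] q7 0.6 F [ 0.4  1.4 -0.9]
```

Call:
apply_moves(
  slide=[
    [0, 0, -25],
    [0, 0, -30],
    [0, 0, -20],
    [0, 0, -12],
    [0, 0, 0],
  ],
  turn=[0, 0, 0, 0, 0],
  fingers=[20, 20, 20, 20, 20],
)

```text
time_s: 42.52
tool_pos: [574.6, -187.5, 162.8]
orientation: [-2.109, -2.321, 0.004]
ft_force: [-0.3, -0.1, -0.7]
width: 28.4
grip_force: 44.5
```

Call:
apply_moves(
  slide=[
    [0, 0, -2],
    [0, 0, 0],
    [0, 0, 0],
  ],
  turn=[0, 0, 0],
  fingers=[20, 20, 20],
)

```text
time_s: 42.77
tool_pos: [577.2, -190.1, 165.4]
orientation: [2.114, 2.322, 0.002]
ft_force: [-0.1, -0.7, -0.4]
width: 28.2
grip_force: 44.5
```

Call:
apply_moves(
  slide=[
    [0, 0, -1.5],
    [0, 0, 0],
    [0, 0, 0],
  ],
  turn=[0, 0, 0],
  fingers=[20, 20, 20],
)

```text
time_s: 43.02
tool_pos: [576.5, -190.2, 163.0]
orientation: [2.115, 2.322, 0.001]
ft_force: [-0.5, -0.1, -0.8]
width: 28.2
grip_force: 44.5
```

Call:
apply_moves(
  slide=[
    [0, 0, -1.5],
    [0, 0, 0],
    [0, 0, 0],
  ],
  turn=[0, 0, 0],
  fingers=[20, 20, 20],
)

```text
time_s: 43.27
tool_pos: [576.2, -190.2, 160.9]
orientation: [-2.115, -2.323, 0.0]
ft_force: [-0.2, 0.3, -0.5]
width: 28.3
grip_force: 44.5
```

Call:
apply_moves(
  slide=[
    [0, 0, -1],
    [0, 0, 0],
    [0, 0, 0],
  ],
  turn=[0, 0, 0],
  fingers=[20, 20, 20],
)

```text
time_s: 43.52
tool_pos: [576.4, -190.4, 160.6]
orientation: [2.115, 2.322, 0.001]
ft_force: [-2.5, 0.6, 4.5]
width: 28.5
grip_force: 44.9
```

Call:
apply_moves(
  slide=[
    [0, 0, -1],
    [0, 0, 0],
    [0, 0, 0],
  ],
  turn=[0, 0, 0],
  fingers=[20, 20, 20],
)

```text
time_s: 43.77
tool_pos: [576.6, -190.5, 160.5]
orientation: [2.115, 2.322, 0.001]
ft_force: [-4.0, 0.6, 11.1]
width: 28.1
grip_force: 45.2
```

Seated. Release, retreat and check everything.

Call:
apply_moves(
  slide=[
    [0, 0, 0],
    [0, 0, 0],
    [0, 0, 0],
    [0, 0, 0],
    [0, 0, 15],
  ],
  turn=[0, 0, 0, 0, 0],
  fingers=[36, 46, 56, 56, 56],
)

```text
time_s: 44.18
tool_pos: [574.5, -189.2, 171.3]
orientation: [-2.112, -2.319, 0.005]
ft_force: [-0.6, 1.6, -0.7]
width: 56.2
grip_force: 0.0
```

Call:
apply_moves(
  slide=[
    [0, 0, 35],
    [0, 0, 35],
    [-20, 35, 0],
    [-20, 38, 0],
    [-20, 38, 0],
  ],
  turn=[0, 0, 0, 0, 0],
  fingers=[56, 56, 56, 56, 56],
)

```text
time_s: 44.6
tool_pos: [516.8, -80.9, 244.2]
orientation: [2.117, 2.32, 0.001]
ft_force: [0.7, 1.6, -0.3]
width: 56.1
grip_force: 0.0
```

Call:
apply_moves(
  slide=[
    [-20, 38, 0],
    [-20, 38, 0],
    [-10, 38, 0],
    [0, 38, 0],
    [0, 38, 0],
  ],
  turn=[0, 0, 0, 0, 0],
  fingers=[56, 56, 56, 56, 56],
)

```text
time_s: 45.02
tool_pos: [467.7, 108.2, 244.4]
orientation: [-2.115, -2.323, -0.002]
ft_force: [0.3, 0.4, 0.2]
width: 55.6
grip_force: 0.0
```

Call:
apply_moves(
  slide=[
    [0, 38, 0],
    [0, 38, 0],
    [0, 38, 0],
    [0, 0, 0],
    [0, 0, 0],
  ],
  turn=[0, 0, 0, 0, 0],
  fingers=[56, 56, 56, 56, 56],
)

```text
time_s: 45.43
tool_pos: [468.0, 222.6, 243.4]
orientation: [2.11, 2.328, -0.001]
ft_force: [0.4, -1.8, 0.4]
width: 56.2
grip_force: 0.0
```

Run:
```python
from st import *
st();s=snap('side15','side');t=snap('top15','top')
b=cv2.resize(t[145:245,340:490],None,fx=4,fy=4,interpolation=2);a=cv2.resize(s[110:190,270:400],None,fx=3,fy=2.99,interpolation=2)[:150*2]
c=np.zeros((400,800,3),np.uint8);c[:,:600]=b
a=cv2.resize(s[105:185,285:385],None,fx=4,fy=4,interpolation=2)
f=np.zeros((560,800,3),np.uint8);f[:300,:450]=cv2.resize(t[145:245,340:490],None,fx=3,fy=3,interpolation=2);f[240:560,400:800]=a;cv2.imwrite('pics/fin.png',f)
```

```text
t 45.4333 [468.  222.6 243.4] yaw 5.6 w 56.2 tray [-68.1 281.8] q7 -0.29 F [ 0.4 -1.8  0.4]
```

View pics/fin.png

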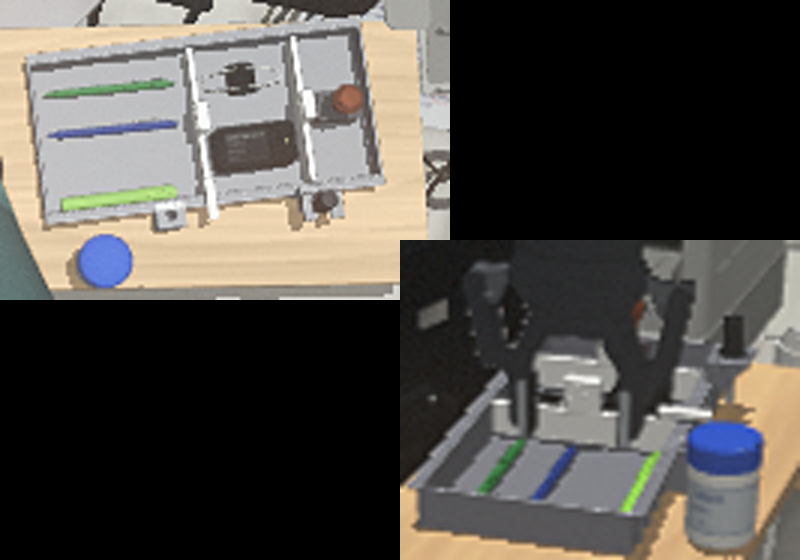

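Run:
```python
from h import *
print(workorder.job_done())
```

```text
the job is handed in; nothing more can be done
None
```

The job is handed in, with no verdict returned. The pin hangs in the notch and both dividers are set at about 165, 102 and 65 mm. Both pens and the highlighter are in the first compartment, the adapter and clip are in the middle one, the stamp stands in the last, and the tub is still on the riser where it was.

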